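Push a spare lamp through the tray's sprung flap

TASK

Put the spare lamp away: push the orange self-closing flap of the blue-rimmed tray open with one finger and, while it is open, push the green lamp carrier along the shelf and through with the other finger, until it stands inside and the flap has swung fully shut behind it. Only push, gently: do not squeeze, lift or tip the lamp, do not use the carrier itself to shove the flap open, and leave the other things where they are.

Things in the scene. Friction and masses are not known exactly. Their poses are not given: they have to be found in the camera images.
- tray: Fixed clear tray with blue rims, open on top, floor level with the shelf (no step). Origin: on the shelf, middle of the gateway; +x points into the tray, z up. Inside: y -45 to +45 mm, x 0 to 225 mm; walls 4 mm thick, 42 mm high. The gateway at x = 0 is as wide as the inside, open above, closed by the orange flap. Flat blue lines on the shelf at y = -43 and +43 mm lead up to it.
- flap (a joint): Orange flap across the gateway, 82 mm wide, 4 mm thick, 4 to 40 mm above the shelf, on a vertical hinge at tray x = 0, y = -43 mm. Rad: 0 shut, up to 1.45 swung into the tray (+x); never outward. A light spring (0.02 N m shut, 0.05 wide open) shuts it when let go. It sweeps 84 mm about the hinge: the whole carrier must stand farther in for it to shut.
- lamp: Loose spot lamp in a square green carrier 42 x 42 x 28 mm, white lamp on it up to 54 mm in all, about 140 g. Origin: centre of the underside; x, y along the carrier's sides, z up. Starts upright on the shelf outside, centre 85 to 135 mm before the gateway (tray -x), within 10 mm of the tray's middle line and 0.12 rad of its direction.
- torch: Black torch lying beside the tray, 128 mm long, 42 mm thick. Bystander. Origin: below its middle.
- tape: Yellow roll of tape lying flat beside the lamp, 72 mm diameter, 19 mm high. Bystander. Origin: centre of the underside.
- funnel: Orange funnel standing on its wide mouth, 100 mm diameter, 105 mm high. Bystander. Origin: centre of the underside.
- screwdriver: Screwdriver lying alongside the tray, about 200 mm long. Bystander.
- carton: Cardboard carton 60 x 60 x 75 mm with a yellow band. Bystander. Origin: centre of the underside.
- jar: Glass jar 64 mm diameter, 80 mm high. Bystander. Origin: centre of the underside.
Mind the look-alikes: they are no part of the job. What is shaped like the lamp but purple is not meant.

How it is judged:
By the outcome, as a careful person would: the job done as asked, in the order asked, and still so for the second after the job is handed in, with the robot touching nothing.
It also fails if it takes over 40 s, if anything falls off the work surface, if the arm or the gripper's body presses on something with over 40 N, if the wrist force passes 120 N, or if a joint passes its speed limit or range.

ROBOT

A 6-joint arm with a two-finger parallel gripper is mounted at the origin on the work surface. World frame = base frame: x ahead of the robot, y to its left, z up, the work surface at z = 0. Lengths are in m, angles in rad, forces in N, time in s.
With the tool pointing down it reaches from about 0.35 to 0.975 m from the base axis. Payload 17.4 kg.
Tool frame: the origin (TCP) lies on the centre line of the jaws, within the pads' length; the fingertips stand 14 mm ahead of it and the grasp point (between the pads) lies 5 mm behind it; z points along the fingers, y is the direction in which the jaws open and shut (so a half turn about z gives the same grasp; the last joint's range is limited). The gripper opens to 85 mm and grips with 20 to 120 N. Pads are 22 mm wide; open, the fingers measure 114 mm over their backs; the gripper's body (76 mm by 85 mm) begins 54 mm behind the grasp point. The pads swing forward as they close: fully open they stand 13 mm farther back than shut.
Start: joints at [1.219, 0.116, 1.442, -0, 1.584, -0.038], TCP at [0.208, 0.642, 0.221] pointing down, gripper open.
Joint ranges: [-2.83, 2.83], [-0.83, 2.19], [0.07, 2.5], [-1.14, 4.28], [0.01, 3], [-2.97, 2.97]. Speed limits (rad/s): [1.89, 1.89, 2.22, 3.14, 3.14, 3.14].

INTERFACE

Orientations are given as a unit quaternion [w, x, y, z].
In Python, from bench import * gives the robot as it stands. The module is installed in compiled form; this text tells all that it offers.
- The arm moves only by the tool send_rows, never from a script. Its arguments are lists of equal length, an entry for each row: "slide": the shift along the tool's x, y, z in mm, a list of three; "twist": the turn about the tool's z in rad; "fingers": the finger opening in mm, from 0 to 85.4. In form: {"slide": [[x, y, z], ...], "twist": [twist, ...], "fingers": [fingers, ...]}. A call has 1 to 12 rows; each row shifts and turns the commanded pose from where the row before left it, along the tool's axes as they then stand; what a row does not reach is not made up. A row lasts 1/8 s, in which the tool goes at most 62.5 mm and 10.7 degrees, less where a joint would pass 70% of its speed; a pose out of reach is approached as far as the arm can. A call with a gripper value outside its range is refused whole. The fingers move at their own pace and stop on an object; "grip_force" is the grip in N (left out, the last holds). Time passes only in rows, so rows that do not move let the fingers close. It gives the time, the measured TCP pose, the force and the opening at its end, in the units of the state.
- observe(): the state, without advancing time (a new reading comes with each control period).
- read_camera(name): name is "scene" or "top" or "wrist"; returns the picture (420x560x3 uint8, red, green, blue); there is no depth.
- camera_info(name): a dict with "fov_y" (degrees; the focal length in pixels is half the picture's height over the tangent of half this angle, whatever the lens; pixels are square), "cx", "cy" (the principal point, pixels), "extrinsics" (4x4, takes a point from world to camera coordinates). Camera axes: x right, y down, z forward; pixel columns grow to the right and rows downward; lengths in m; the calibration is good to about 2 mm. A picture is of the moment at which its call begins: read the wrist's pose just before it. camera_info takes no time and is no camera call; for the wrist camera it gives the pose at the moment of the call.
- hand_in(): hands the job in, once; it reports no verdict.
Trained networks look in the newest picture that a camera, given by its name, has taken for a name from the list of things; names that differ only in an ending like _2 or _b are one class to them, and where a whole thing is asked for, a point or a joint stands for the part that bears it (a point fixed in the world has none). Each returns a list of dicts, best first, with "p" (0 to 1); they miss things now and then, are a little off and sometimes report something else, mostly with a low value. They report only what shows in the picture. A call takes as long as a camera call. They do not tell look-alikes from the thing itself.
- spot_in(thing, camera): "centre" ([column, row] in pixels, amid what is visible of it).
- masks_of(thing, camera): "pixels" (420x560 bool, what is visible of it) and "centre" ([column, row] in pixels, amid what is visible of it).
The state is a dict: "t": time; "joint_positions": joint angles; "joint_velocities": joint speeds; "effort": joint torques, N m; "eef_pos": TCP position; "tool_rot": TCP orientation; "wrist_force": force on the tool from outside, world axes, zero at the start; "ft_torque": the same for the moment, N m; "gripper_width": opening from 0.0 (shut) to 1.0 (fully open).
Only numpy, scipy, OpenCV 4.12 (cv2) and the standard library are available. Lean on these libraries where they do the work, as an engineer would, in place of code of your own. Each camera call takes 0.05 s, during which the arm holds its last target.

## Working session

There is one attempt and no reset: what is moved stays moved. The work goes in short steps, Python scripts to look and compute and a tool call to move; the robot and the scene stay as the last step left them, time stands still between calls to the robot, and variables do not carry over. Pictures are saved under pics/ and viewed, and the job is handed in when it is done.

Besides the shell and the picture viewer there is one more tool, called after "Call:" by a JSON object that holds its "api" and its "payload", one argument or row to a line. send_rows: Moves the arm, as the interface text tells. Its arguments: {"type":"object","properties":{"slide":{"type":"array"},"twist":{"type":"array"},"fingers":{"type":"array"},"grip_force":{"type":"number"}},"required":["slide","twist","fingers"]}

```bash
mkdir -p pics; python3 - <<'E'
from bench import *
import cv2
s=observe();print(s)
for n in("scene","top","wrist"):
    im=read_camera(n);cv2.imwrite(f"pics/{n}0.png",im[:,:,::-1]);print(n,camera_info(n))
E
```

```text
{'t': 0.0, 'joint_positions': array([ 1.21919449e+00,  1.16471338e-01,  1.44225978e+00, -9.07306797e-06,
        1.58403148e+00, -3.78474124e-02]), 'joint_velocities': array([-1.59631331e-04, -6.34867266e-04, -8.56575145e-04,  5.38632808e-05,
       -3.11270280e-04, -1.06560463e-04]), 'effort': array([-3.36742676e-03, -7.31989646e+01, -6.32483912e+01, -3.94438803e-05,
        6.38463185e-03,  5.03782402e-06]), 'eef_pos': array([0.20829508, 0.64183504, 0.21977547]), 'tool_rot': array([-1.08739810e-04,  1.56234563e-01,  9.87719808e-01, -5.74795830e-04]), 'wrist_force': array([ 0.59081235, -0.85939254, -0.33010464]), 'ft_torque': array([ 0.01410525, -0.01558189, -0.01009455]), 'gripper_width': 1.0011196998574003}
scene {'fov_y': 57.86970305016439, 'cx': 278.6918115266711, 'cy': 204.99366854692337, 'extrinsics': array([[-0.37541426,  0.92675889, -0.01349391,  0.2114547 ],
       [ 0.56108337,  0.21564907, -0.79917516, -0.29346357],
       [-0.73773273, -0.30759296, -0.60094674,  1.27861102],
       [ 0.        ,  0.        ,  0.        ,  1.        ]])}
top {'fov_y': 52.29888015407364, 'cx': 281.9568837850118, 'cy': 206.03505981177287, 'extrinsics': array([[-0.00878424, -0.99994867, -0.00504918, -0.00928355],
       [-0.98980648,  0.00941271, -0.14210745,  0.54580322],
       [ 0.14214768,  0.0037494 , -0.98983836,  0.95098191],
       [ 0.        ,  0.        ,  0.        ,  1.        ]])}
wrist {'fov_y': 60.666304150475526, 'cx': 284.93806302391465, 'cy': 208.31851478096374, 'extrinsics': array([[ 3.09473991e-01,  9.50907832e-01, -3.80102394e-04,
        -6.76006754e-01],
       [ 9.00704735e-01, -2.93007128e-01,  3.20745699e-01,
        -4.10369685e-02],
       [ 3.04888225e-01, -9.96048115e-02, -9.47165272e-01,
         3.80099947e-01],
       [ 0.00000000e+00,  0.00000000e+00,  0.00000000e+00,
         1.00000000e+00]])}
```

View pics/scene0.png

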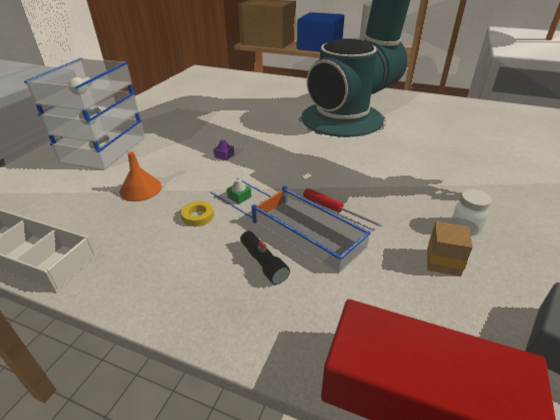

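View pics/top0.png

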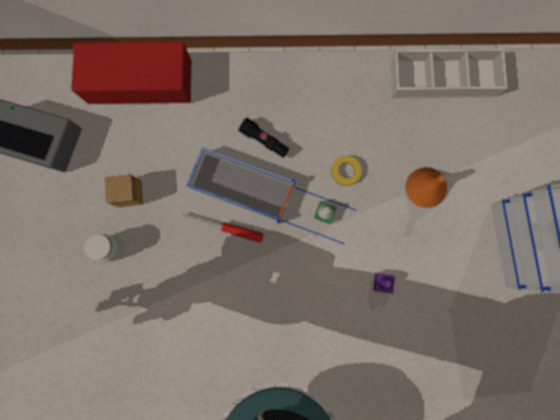

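View pics/wrist0.png

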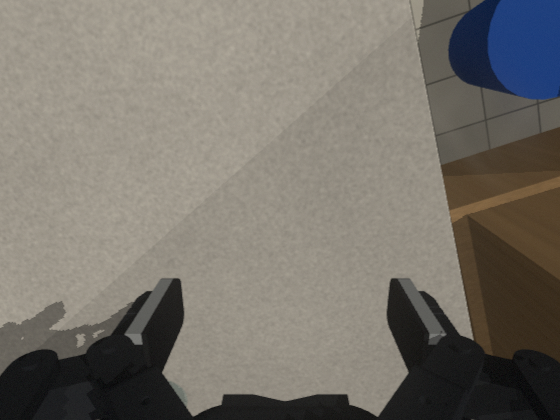

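```bash
cat > h.py <<'E'
import numpy as np, cv2
from bench import *
def cam(n):
    c=camera_info(n); f=210/np.tan(np.radians(c['fov_y'])/2); return f,c['cx'],c['cy'],np.array(c['extrinsics'])
def proj(P,c):
    f,cx,cy,E=c; q=np.atleast_2d(P)@E[:3,:3].T+E[:3,3]; return np.c_[cx+f*q[:,0]/q[:,2],cy+f*q[:,1]/q[:,2]]
def back(u,v,z,c):
    f,cx,cy,E=c; R=E[:3,:3]; o=-R.T@E[:3,3]; d=R.T@np.array([(u-cx)/f,(v-cy)/f,1]); return o+d*(z-o[2])/d[2]
E
python3 - <<'E'
from h import *
t=cv2.imread("pics/top0.png");s=cv2.imread("pics/scene0.png")
cv2.imwrite("pics/tc.png",cv2.resize(t[140:260,170:370],None,fx=4,fy=4,interpolation=cv2.INTER_CUBIC))
cv2.imwrite("pics/sc.png",cv2.resize(s[150:290,190:390],None,fx=4,fy=4,interpolation=cv2.INTER_CUBIC))
read_camera("top");print([(d['p'],d['centre']) for d in spot_in("lamp","top")],[(d['p'],d['centre']) for d in spot_in("tray","top")])
for z in(0,.028):print(back(326,212,z,cam("top")))
E
```

```text
[(0.84, [381.7, 283.4]), (0.78, [322.4, 211.0])] [(0.72, [234.6, 182.1])]
[ 0.53582032 -0.11971536  0.        ]
[ 0.53222447 -0.1169196   0.028     ]
```

View pics/tc.png

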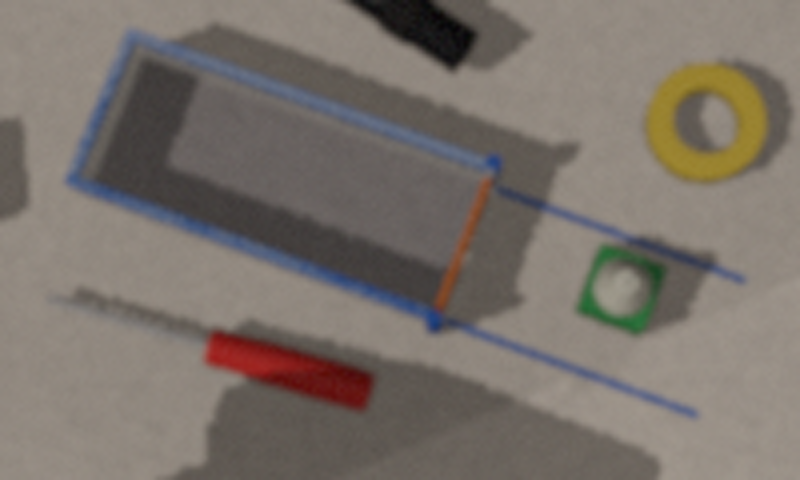

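View pics/sc.png

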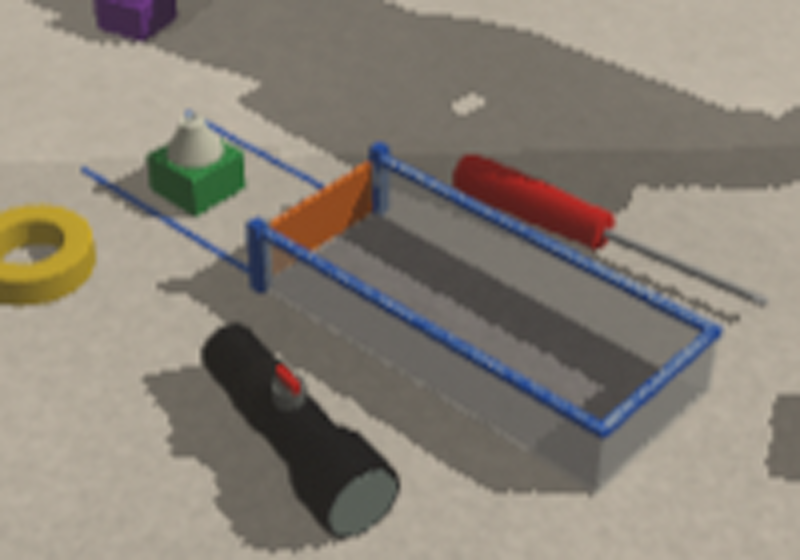

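```bash
cat > fit.py <<'E'
from h import *
from scipy.optimize import least_squares
ct=cam("top");cs=cam("scene")
T=lambda u,v:(170+(u+.5)/4-.5,140+(v+.5)/4-.5); S=lambda u,v:(190+(u+.5)/4-.5,150+(v+.5)/4-.5)
obs=[]
# local pt, cam, px
pts=[((227,-47,42),'t',T(132,38)),((227,47,42),'t',T(74,181)),
((227,-47,42),'s',S(604,428)),((227,47,42),'s',S(713,329))]
lines=[((-43),'t',T(497,187),T(745,280)),((43),'t',T(455,322),T(697,414)),((-43),'s',S(85,170),S(245,268)),((43),'s',S(210,124),S(320,186))]
rims=[(-47,'t',T(300,100)),(47,'t',T(250,250)),(-47,'s',S(420,325)),(47,'s',S(550,240))]
C={'t':ct,'s':cs}
flap=[('t',T(490,178)),('t',T(440,310)),]
def w2l(p,th):
    c,s=np.cos(th[2]),np.sin(th[2]); d=np.asarray(p)[:2]*1000-th[:2]; return np.array([c*d[0]+s*d[1],-s*d[0]+c*d[1]])
def res(th):
    r=[]
    for l,k,px in pts: r+=list(w2l(back(*px,l[2]/1000,C[k]),th)-np.array(l[:2]))
    for y,k,a,b in lines:
        for p in(a,b): r.append(w2l(back(*p,0,C[k]),th)[1]-y)
    for y,k,a in rims: r.append(w2l(back(*a,.042,C[k]),th)[1]-y)
    for k,a in flap: r.append(w2l(back(*a,.04,C[k]),th)[0]-0)
    return r
s=least_squares(res,[550,-50,1.2+.3])
E
python3 - <<'E'
from fit import *
print(s.x,np.round(s.fun,1))
th=s.x
# lamp
for k,n,sh in(('t','pics/top0.png',0),('s','pics/scene0.png',0)):
    im=cv2.imread(n);h=cv2.cvtColor(im,cv2.COLOR_BGR2HSV);m=((h[...,0]>45)&(h[...,0]<85)&(h[...,1]>110)).astype('u1')
    if k=='t':m[:190]=0;m[240:]=0;m[:,:300]=0
    else:m[:170]=0;m[215:]=0;m[:,:220]=0;m[:,260:]=0
    m[:,360:]=0
    cs_,_=cv2.findContours(m,0,2);c=max(cs_,key=cv2.contourArea);print(k,m.sum(),cv2.minAreaRect(c))
    if k=='t':
        b=cv2.boxPoints(cv2.minAreaRect(c)); L=np.array([w2l(back(*p,.028,ct),th) for p in b]);print(L,L.mean(0))
# corners eyeballed
for k,P in(('t',[T(606,245),T(663,264),T(641,331),T(580,312)]),('s',[S(149,162),S(197,185),S(243,160)])):
    for p in P:print(k,w2l(back(*p,.028,C[k]),th))
print(w2l(back(*S(197,213),0,cs),th), w2l(back(*S(190,115),.054,cs),th),w2l(back(*T(623,287),.045,ct),th))
E
```

```text
[558.8439206  -23.7619437    1.20232633] [-0.5  2.  -1.2 -0.8  1.3 -0.1  0.4 -1.9 -1.7 -0.7 -1.8 -0.8  0.9  0.7
  1.8  0.2  2.1  1.  -2.7  1.6  0.   0. ]
t 53 ((327.6369934082031, 220.1986083984375), (3.6282753944396973, 8.5440034866333), 69.44395446777344)
[[ -96.30966547   11.4053075 ]
 [-111.37016393   -1.75731117]
 [-116.82506311    4.69680777]
 [-101.77691609   17.83846695]] [-106.57045215    8.04581776]
s 147 ((239.76153564453125, 194.7076873779297), (14.588614463806152, 20.967666625976562), 86.8201675415039)
t [-76.91212274 -29.44624725]
t [-111.92730738  -30.57267309]
t [-113.15936879   11.01372722]
t [-76.15925621  13.02560432]
s [-106.74180912  -34.51799453]
s [-68.28324094 -31.18789124]
s [-67.00964833   4.1043492 ]
[-77.781097   -25.49938766] [-95.20415551  -9.7364171 ] [-93.86444243  -6.9307968 ]
```

```bash
python3 - <<'E'
from fit import *
from scipy.spatial.transform import Rotation as R
o=observe();q=o['tool_rot'];Rt=R.from_quat([q[1],q[2],q[3],q[0]]).as_matrix();print(np.round(Rt,3))
cw=cam("wrist")
for zt in(-30,-20,-10,0,14,27):
    for x in(-11,11):
        P=[o['eef_pos']+Rt@np.array([x,y,zt])/1000 for y in(-42.7,42.7,-57,57)]
        print(zt,x,np.round(proj(P,cw)).tolist())
th=s.x
def l2w(x,y,z):
    c,s_=np.cos(th[2]),np.sin(th[2]);return [(th[0]+c*x-s_*y)/1000,(th[1]+s_*x+c*y)/1000,z]
read_camera("top")
for n in("tape","torch","screwdriver","funnel"):
    print(n,[(d['p'],d['centre'],np.round(w2l(back(*d['centre'],.012,ct),th))) for d in spot_in(n,"top")][:2])
print(l2w(-94,8,0), np.degrees(np.arctan2(Rt[1,1],Rt[0,1])),observe()['t'])
E
```

```text
[[-0.951  0.309 -0.   ]
 [ 0.309  0.951 -0.   ]
 [ 0.    -0.    -1.   ]]
-30 -11 [[177.0, 329.0], [387.0, 328.0], [142.0, 329.0], [422.0, 328.0]]
-30 11 [[172.0, 281.0], [392.0, 281.0], [135.0, 281.0], [428.0, 281.0]]
-20 -11 [[184.0, 314.0], [380.0, 314.0], [151.0, 314.0], [413.0, 314.0]]
-20 11 [[179.0, 269.0], [385.0, 269.0], [145.0, 269.0], [419.0, 268.0]]
-10 -11 [[190.0, 301.0], [375.0, 301.0], [159.0, 301.0], [406.0, 301.0]]
-10 11 [[185.0, 258.0], [379.0, 258.0], [153.0, 258.0], [411.0, 258.0]]
0 -11 [[195.0, 289.0], [370.0, 289.0], [165.0, 289.0], [399.0, 289.0]]
0 11 [[191.0, 248.0], [374.0, 248.0], [160.0, 248.0], [404.0, 248.0]]
14 -11 [[201.0, 275.0], [364.0, 275.0], [174.0, 275.0], [391.0, 275.0]]
14 11 [[198.0, 236.0], [367.0, 236.0], [169.0, 236.0], [395.0, 236.0]]
27 -11 [[206.0, 264.0], [359.0, 263.0], [181.0, 264.0], [385.0, 263.0]]
27 11 [[203.0, 227.0], [362.0, 227.0], [177.0, 227.0], [388.0, 227.0]]
tape []
torch [(0.74, [259.9, 136.4], array([ 116., -129.]))]
screwdriver [(0.94, [239.2, 231.0], array([ 79., 103.]))]
funnel [(0.78, [428.1, 187.9], array([-306., -151.]))]
[np.float64(0.517523160754412), np.float64(-0.1085711106946846), 0] 72.02324072340957 0.55
```

```bash
python3 - <<'E'
import cv2
t=cv2.imread("pics/wrist0.png")
cv2.imwrite("pics/wc.png",cv2.resize(t[260:420,0:270],None,fx=2.9,fy=2.9,interpolation=cv2.INTER_CUBIC))
E
```

```text
(no output)
```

View pics/wc.png

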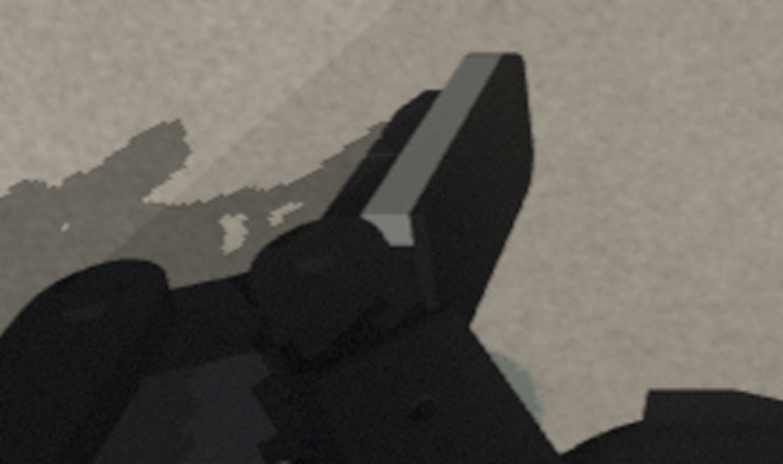

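Call:
{"api": "send_rows", "payload": {
  "slide": [
    [-38, -44, 0],
    [-38, -44, 0],
    [-38, -44, 0],
    [-38, -44, 0],
    [-38, -44, 0],
    [-38, -44, 0],
    [-38, -44, 0],
    [-38, -44, 0],
    [-38, -44, 0],
    [-38, -44, 0],
    [-38, -44, 0],
    [-38, -44, 0]
  ],
  "twist": [0, 0, 0, 0, 0, 0, 0, 0, 0, 0, 0, 0],
  "fingers": [60, 60, 60, 60, 60, 60, 60, 60, 60, 60, 60, 60],
  "grip_force": 20
}}

```text
t: 2.05
eef_pos: [0.4795, -0.0029, 0.2209]
tool_rot: [0.0, 0.156, 0.988, 0.0]
wrist_force: [0.7, 0.1, 0.6]
gripper_width: 0.705
```

Call:
{"api": "send_rows", "payload": {
  "slide": [
    [-35, -45, 0],
    [-35, -45, 0],
    [0, 0, 0],
    [0, 0, 0],
    [0, 0, 0],
    [0, 0, 0],
    [0, 0, 0],
    [0, 0, 0],
    [0, 0, 0],
    [0, 0, 0],
    [0, 0, 0],
    [0, 0, 0]
  ],
  "twist": [0, 0, 0.1625, 0.1625, 0.1625, 0.1625, 0.1625, 0.1625, 0.1625, 0.1625, 0.1625, 0.1625],
  "fingers": [60, 60, 60, 60, 60, 60, 60, 60, 60, 60, 60, 60]
}}

```text
t: 3.55
eef_pos: [0.5179, -0.1081, 0.2206]
tool_rot: [0.0, 0.826, 0.564, 0.0]
wrist_force: [0.3, -0.3, -0.7]
gripper_width: 0.7
```

```bash
cat > st.py <<'E'
from fit import *
from scipy.spatial.transform import Rotation as R
th=s.x
def state():
    o=observe();q=o['tool_rot'];Rt=R.from_quat([q[1],q[2],q[3],q[0]]).as_matrix()
    p=w2l(o['eef_pos'],th); al=np.arctan2(Rt[1,1],Rt[0,1])-th[2]; al=(al+np.pi)%(2*np.pi)-np.pi
    return o,Rt,p,al
def l2w(x,y,z):
    c,s_=np.cos(th[2]),np.sin(th[2]);return np.array([(th[0]+c*x-s_*y)/1000,(th[1]+s_*x+c*y)/1000,z])
def show():
    o,Rt,p,al=state();print("t%.2f tray xy %s z %.1f alpha %.3f w %.1f F %s j6 %.2f"%(o['t'],np.round(p,1),o['eef_pos'][2]*1e3,al,o['gripper_width']*85.4,np.round(o['wrist_force'],1),o['joint_positions'][5]))
def slide(tx,ty,z):
    o,Rt,p,al=state(); d=l2w(tx,ty,z)-o['eef_pos']; print("slide",np.round(Rt.T@d*1000,1))
def snap(n,cam_,box=None,f=3):
    im=read_camera(cam_)[:,:,::-1].copy()
    if box: x0,x1,y0,y1=box; im=cv2.resize(im[y0:y1,x0:x1],None,fx=f,fy=f,interpolation=cv2.INTER_CUBIC)
    cv2.imwrite(f"pics/{n}.png",im)
E
python3 - <<'E'
from st import *
show(); snap("w1","wrist"); snap("s1","scene",(130,330,100,240),4)
E
```

```text
t3.55 tray xy [-93.5   7.8] z 220.6 alpha -1.576 w 59.8 F [ 0.3 -0.3 -0.7] j6 0.12
```

View pics/w1.png

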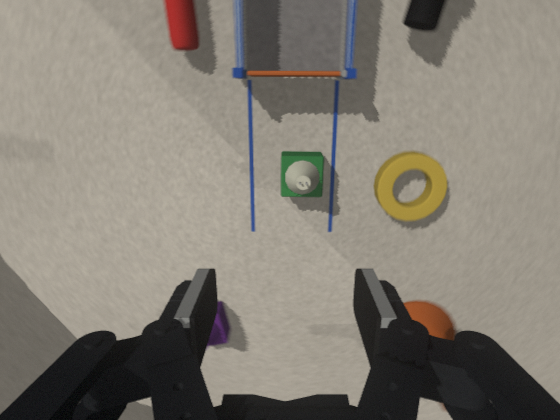

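View pics/s1.png

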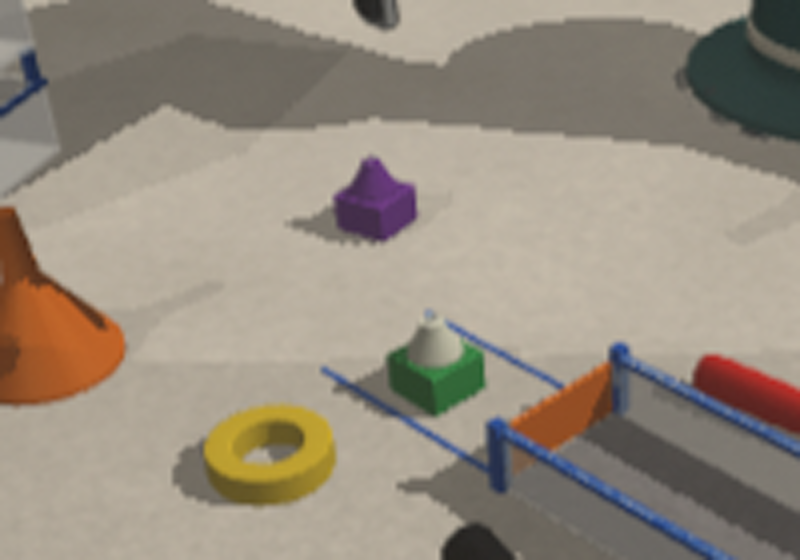

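```bash
python3 - <<'E'
from st import *
cw=cam("wrist"); b=lambda u,v,z:np.round(w2l(back(u,v,z,cw),th),1)
print("carrier top",[b(*p,.028) for p in((281,152),(323,152),(323,197),(281,197))])
print("tape",b(411,187,.019),b(375,187,.019),b(447,187,.019))
print("lines",[b(*p,0) for p in((250,85),(253,230),(338,85),(330,230))])
print("flap",[b(*p,.04) for p in((247,73),(342,73))],"rim",[b(*p,.042) for p in((240,20),(351,20))])
print("purple",b(218,325,.028))
o,Rt,p,al=state()
for zt in(-20,-10,0,8,14):
    print(zt,np.round(proj([o['eef_pos']+Rt@np.array([x,y,zt])/1000 for y in(-30,30) for x in(-11,11)],cw)).tolist())
E
```

```text
carrier top [array([-69.1,  11.5]), array([-69.2, -29. ]), array([-114.6,  -30.4]), array([-114.4,   11.8])]
tape [-106.9 -121.1] [-106.8  -84.2] [-107.  -157.9]
lines [array([-7.7, 42. ]), array([-161.5,   43.8]), array([ -7.9, -44.7]), array([-161.8,  -42.6])]
flap [array([ 2. , 40.6]), array([  1.8, -42.1])] rim [array([43. , 44.7]), array([ 42.8, -47.3])]
purple [-266.9   84.7]
-20 [[216.0, 317.0], [213.0, 272.0], [354.0, 317.0], [357.0, 272.0]]
-10 [[220.0, 304.0], [217.0, 261.0], [350.0, 304.0], [353.0, 261.0]]
0 [[224.0, 292.0], [221.0, 251.0], [346.0, 292.0], [349.0, 251.0]]
8 [[226.0, 283.0], [224.0, 244.0], [344.0, 283.0], [346.0, 244.0]]
14 [[228.0, 278.0], [226.0, 239.0], [342.0, 277.0], [344.0, 239.0]]
```

Call:
{"api": "send_rows", "payload": {
  "slide": [
    [0, 0, 40],
    [0, 0, 40],
    [0, 0, 10],
    [0, 0, 0]
  ],
  "twist": [0, 0, 0, 0],
  "fingers": [85, 85, 85, 85]
}}

```text
t: 4.15
eef_pos: [0.518, -0.1082, 0.1311]
tool_rot: [-0.0, 0.824, 0.567, -0.0]
wrist_force: [0.5, -0.2, 0.5]
gripper_width: 0.99
```

```bash
python3 - <<'E'
from st import *
show(); snap("w2","wrist"); snap("s2","scene",(170,330,110,250),5);snap("t2","top",(230,400,150,270),4)
E
```

```text
t4.15 tray xy [-93.5   7.7] z 131.1 alpha -1.569 w 84.5 F [ 0.5 -0.2  0.5] j6 0.11
```

View pics/s2.png

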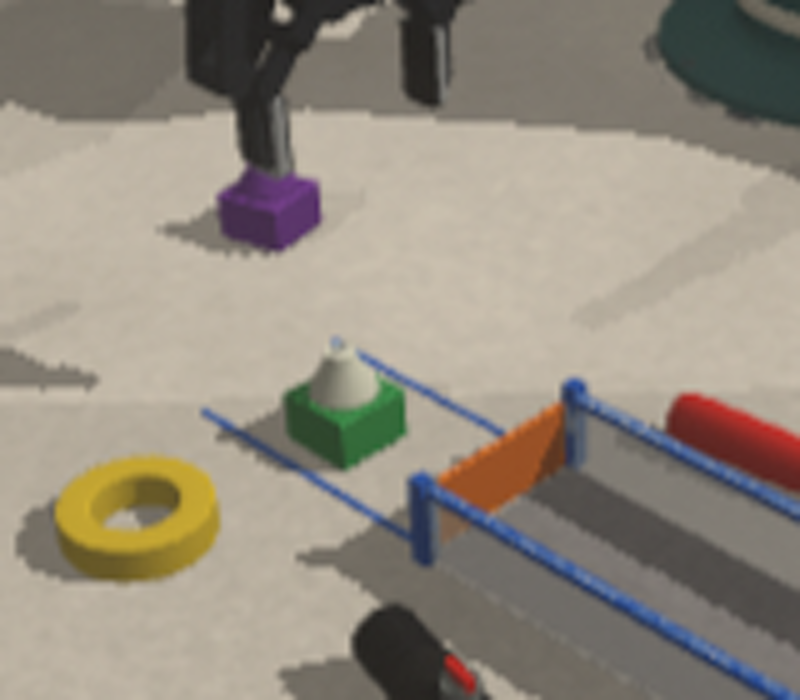

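View pics/w2.png

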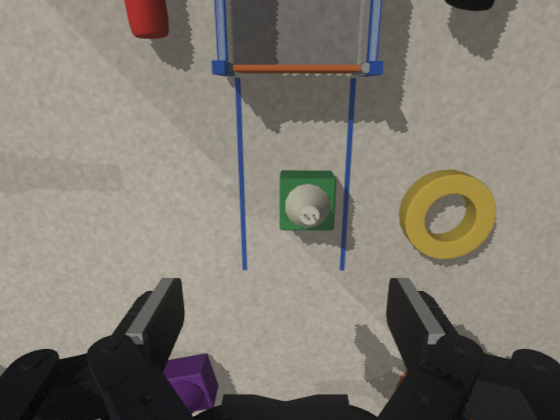

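```bash
python3 - <<'E'
from st import *
o,Rt,p,al=state()
for zt in(-30,-20,-10,0,8,14,20):
    P=[o['eef_pos']+Rt@np.array([x,y,zt])/1000 for y in(42.5,57,-42.5,-57) for x in(-11,11)]
    print(zt,np.round((proj(P,cs)-[170,110])*5).astype(int).tolist())
E
```

```text
-30 [[257, 145], [290, 161], [230, 157], [264, 173], [401, 81], [435, 95], [424, 71], [458, 85]]
-20 [[259, 166], [292, 183], [233, 178], [266, 195], [402, 101], [436, 116], [425, 91], [459, 105]]
-10 [[261, 187], [295, 203], [235, 199], [269, 216], [403, 121], [437, 136], [426, 111], [459, 125]]
0 [[264, 207], [297, 224], [238, 220], [271, 236], [405, 141], [438, 156], [427, 130], [460, 145]]
8 [[265, 223], [298, 240], [240, 236], [273, 253], [406, 156], [439, 171], [428, 146], [461, 160]]
14 [[267, 235], [300, 252], [241, 248], [274, 265], [406, 168], [439, 183], [428, 157], [461, 172]]
20 [[268, 247], [301, 264], [243, 260], [276, 277], [407, 179], [440, 194], [429, 169], [462, 183]]
```

View pics/t2.png

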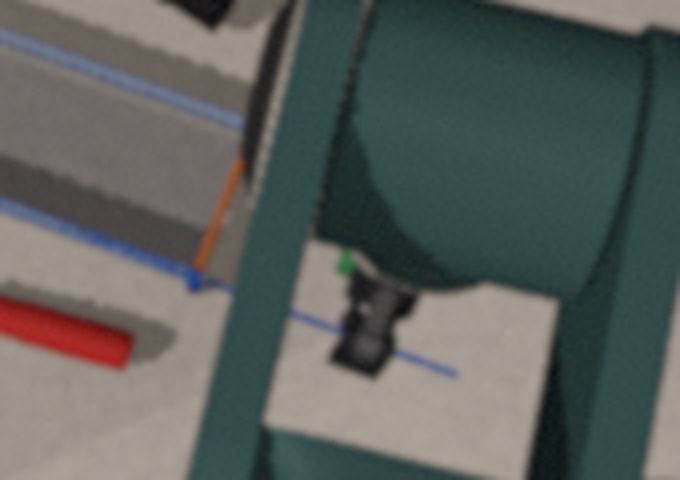

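Call:
{"api": "send_rows", "payload": {
  "slide": [
    [0, 0, 40],
    [0, 0, 40],
    [0, 0, 20],
    [0, 0, 0]
  ],
  "twist": [0, 0, 0, 0],
  "fingers": [85.4, 85.4, 85.4, 85.4]
}}

```text
t: 4.8
eef_pos: [0.5178, -0.1081, 0.0304]
tool_rot: [-0.0, 0.824, 0.566, -0.0]
wrist_force: [-0.7, 0.0, 1.2]
gripper_width: 1.0
```

```bash
python3 - <<'E'
from st import *
show(); snap("w3","wrist"); snap("s3","scene",(170,330,110,250),5)
o,Rt,p,al=state()
for zt in(-30,-20,-10,0,8,14):
    P=[o['eef_pos']+Rt@np.array([x,y,zt])/1000 for y in(42.5,57,-42.5,-57) for x in(-11,11)]
    print(zt,np.round((proj(P,cs)-[170,110])*5).astype(int).tolist())
E
```

```text
t4.80 tray xy [-93.5   7.9] z 30.4 alpha -1.570 w 85.4 F [-0.7  0.   1.2] j6 0.11
-30 [[279, 342], [311, 360], [255, 355], [286, 373], [413, 272], [444, 287], [434, 260], [466, 276]]
-20 [[281, 360], [313, 378], [257, 373], [288, 392], [414, 289], [445, 305], [435, 278], [467, 293]]
-10 [[283, 378], [314, 396], [259, 391], [290, 410], [415, 307], [446, 323], [436, 295], [467, 311]]
0 [[285, 396], [316, 414], [261, 409], [292, 428], [416, 324], [447, 340], [437, 312], [468, 328]]
8 [[287, 410], [318, 428], [263, 423], [294, 442], [417, 338], [448, 354], [438, 326], [469, 342]]
14 [[288, 420], [319, 439], [264, 434], [295, 452], [417, 348], [448, 364], [438, 336], [469, 352]]
```

View pics/s3.png

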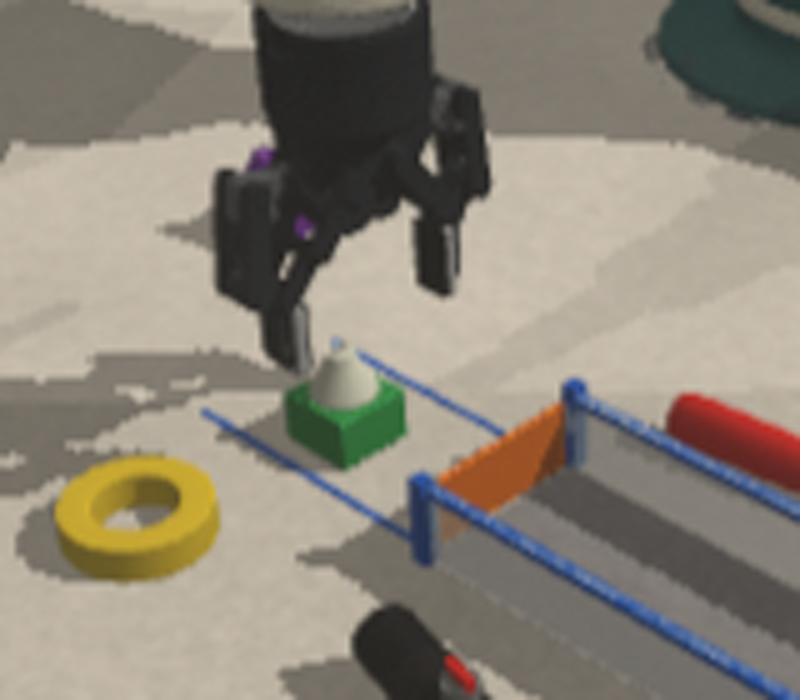

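View pics/w3.png

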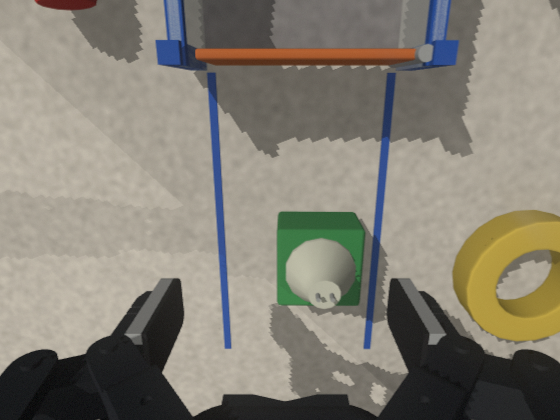

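Call:
{"api": "send_rows", "payload": {
  "slide": [
    [0, 0, 11],
    [0, 0, 0]
  ],
  "twist": [0, 0],
  "fingers": [85.4, 85.4]
}}

```text
t: 5.15
eef_pos: [0.5178, -0.1081, 0.0192]
tool_rot: [-0.0, 0.825, 0.566, -0.0]
wrist_force: [0.6, -0.7, 0.7]
gripper_width: 1.003
```

Call:
{"api": "send_rows", "payload": {
  "slide": [
    [0, 0, 5],
    [0, 0, 0]
  ],
  "twist": [0, 0],
  "fingers": [85.4, 85.4]
}}

```text
t: 5.4
eef_pos: [0.5178, -0.1081, 0.0142]
tool_rot: [-0.0, 0.825, 0.566, -0.0]
wrist_force: [-0.1, 0.3, 1.1]
gripper_width: 0.999
```

```bash
python3 - <<'E'
from st import *
show(); snap("w4","wrist",(80,480,150,420),2); snap("s4","scene",(190,310,130,250),5)
E
```

```text
t5.40 tray xy [-93.5   8. ] z 14.2 alpha -1.570 w 85.3 F [-0.1  0.3  1.1] j6 0.11
```

View pics/s4.png

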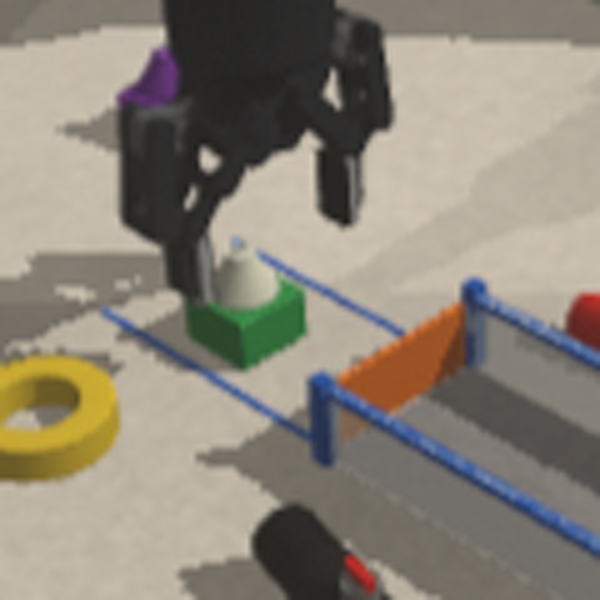

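View pics/w4.png

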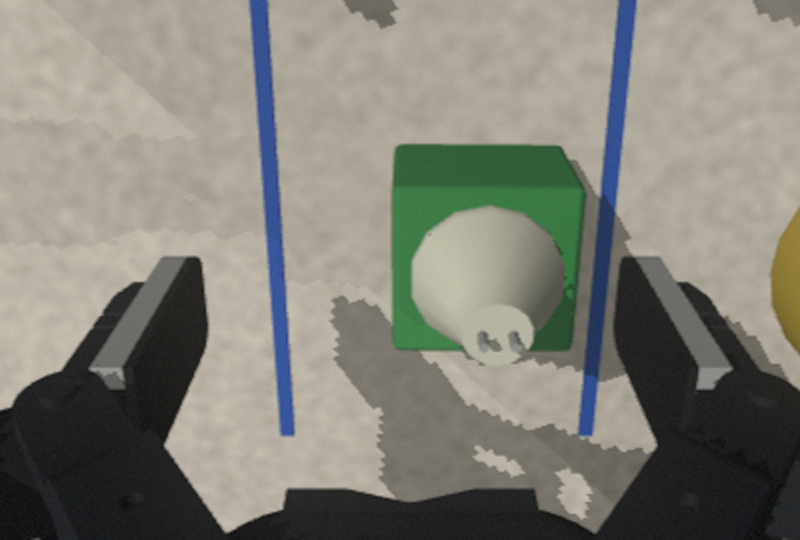

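Call:
{"api": "send_rows", "payload": {
  "slide": [
    [0, 0, 4],
    [0, 0, 4],
    [0, 0, 4],
    [0, 0, 0]
  ],
  "twist": [0, 0, 0, 0],
  "fingers": [85.4, 85.4, 85.4, 85.4]
}}

```text
t: 6.0
eef_pos: [0.5177, -0.1081, 0.002]
tool_rot: [-0.0, 0.825, 0.566, -0.0]
wrist_force: [0.8, 0.4, 0.4]
gripper_width: 1.004
```

```bash
python3 - <<'E'
from st import *
show(); snap("s5","scene",(190,310,130,250),5)
E
```

```text
t6.00 tray xy [-93.5   8. ] z 2.0 alpha -1.570 w 85.7 F [0.8 0.4 0.4] j6 0.11
```

View pics/s5.png

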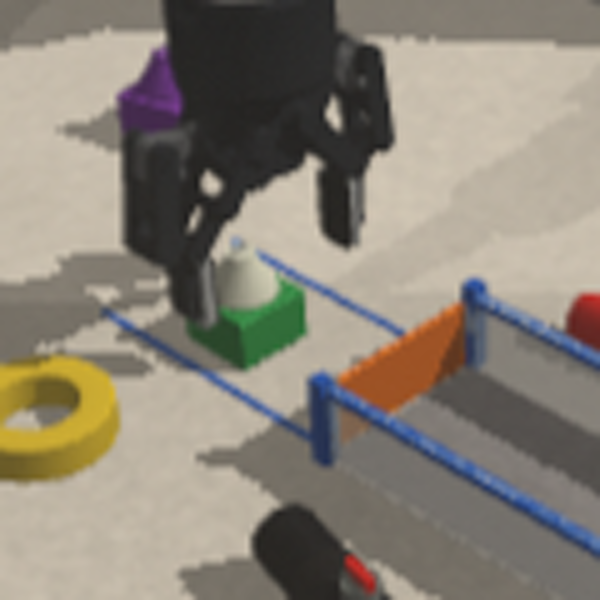

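Call:
{"api": "send_rows", "payload": {
  "slide": [
    [0, 0, 4],
    [0, 0, 4],
    [0, 0, 5],
    [0, 0, 0]
  ],
  "twist": [0, 0, 0, 0],
  "fingers": [85.4, 85.4, 85.4, 85.4]
}}

```text
t: 6.55
eef_pos: [0.5176, -0.1081, -0.0111]
tool_rot: [-0.0, 0.825, 0.566, -0.0]
wrist_force: [-0.0, 0.4, -0.1]
gripper_width: 1.007
```

```bash
python3 - <<'E'
from st import *
show(); snap("s6","scene",(190,310,130,250),5);snap("w6","wrist",(80,480,150,420),2)
E
```

```text
t6.55 tray xy [-93.5   8.1] z -11.1 alpha -1.570 w 86.0 F [-0.   0.4 -0.1] j6 0.11
```

View pics/s6.png

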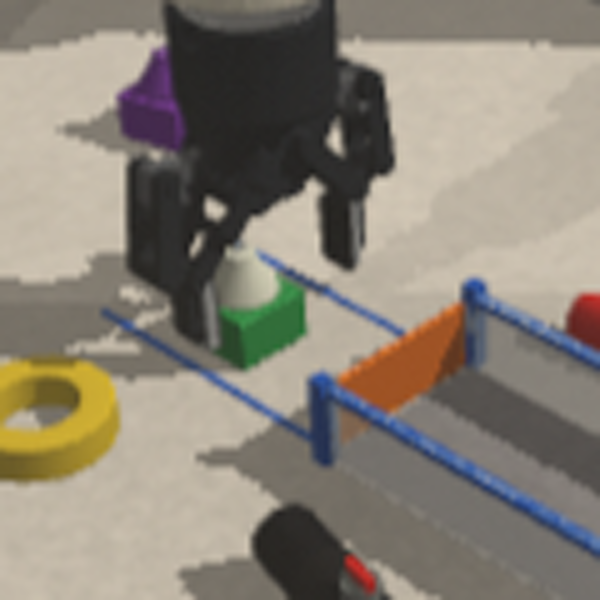

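View pics/w6.png

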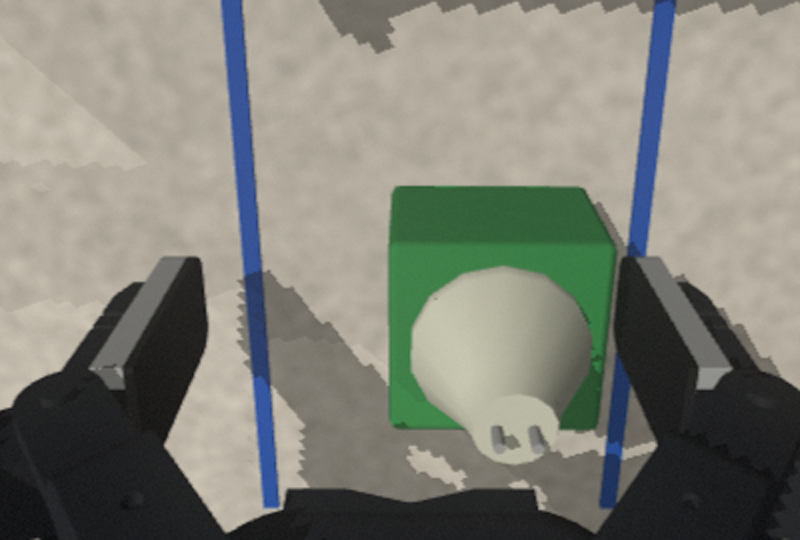

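Call:
{"api": "send_rows", "payload": {
  "slide": [
    [0, -2.5, 0],
    [0, -2.5, 0],
    [0, -3, 0],
    [0, -3, 0],
    [0, -3, 0],
    [0, -3, 0],
    [0, -3, 0],
    [0, -3, 0],
    [0, -2, 0],
    [0, -1, 0],
    [0, 0, 0]
  ],
  "twist": [0, 0, 0, 0, 0, 0, 0, 0, 0, 0, 0],
  "fingers": [85.4, 85.4, 85.4, 85.4, 85.4, 85.4, 85.4, 85.4, 85.4, 85.4, 85.4]
}}

```text
t: 8.02
eef_pos: [0.4935, -0.0987, -0.0106]
tool_rot: [-0.0, 0.825, 0.566, -0.0]
wrist_force: [0.5, -0.0, 0.2]
gripper_width: 1.004
```

```bash
python3 - <<'E'
from st import *
show(); snap("w7","wrist",(80,480,150,420),2)
cw=cam("wrist");print(w2l(back(280,246,.028,cw),th))
E
```

```text
t8.03 tray xy [-93.5  34. ] z -10.6 alpha -1.570 w 85.7 F [ 0.5 -0.   0.2] j6 0.12
[-62.1688379   35.64288916]
```

View pics/w7.png

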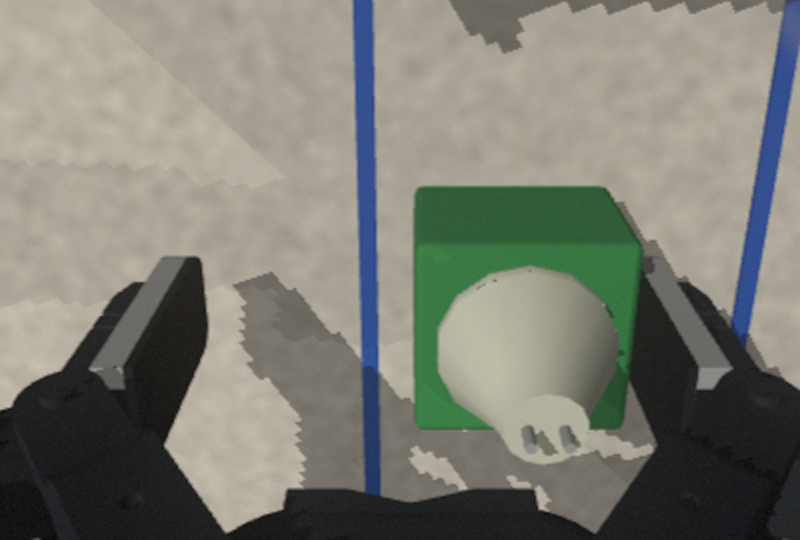

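Call:
{"api": "send_rows", "payload": {
  "slide": [
    [0, 4, 0],
    [0, 0, -30],
    [0, 0, -30],
    [0, 0, -30],
    [4.5, 17.5, 0],
    [0, 0, 0],
    [0, 0, 0],
    [0, 0, 0],
    [0, 0, 0],
    [0, 0, 0],
    [0, 0, 0],
    [0, 0, 0]
  ],
  "twist": [0, 0, 0, 0, -0.1745, -0.1745, -0.1745, -0.1745, -0.1745, -0.1745, -0.1745, -0.1745],
  "fingers": [85.4, 85.4, 85.4, 85.4, 62, 62, 62, 62, 62, 62, 62, 62]
}}

```text
t: 9.57
eef_pos: [0.5154, -0.1024, 0.0793]
tool_rot: [-0.0, 0.265, 0.964, -0.0]
wrist_force: [0.4, 0.4, -0.6]
gripper_width: 0.726
```

Call:
{"api": "send_rows", "payload": {
  "slide": [
    [0, 0, 0],
    [0, 0, 0]
  ],
  "twist": [-0.174, 0],
  "fingers": [62, 62]
}}

```text
t: 9.82
eef_pos: [0.5154, -0.1024, 0.0794]
tool_rot: [-0.0, 0.184, 0.983, 0.0]
wrist_force: [0.3, -0.9, 0.0]
gripper_width: 0.724
```

```bash
python3 - <<'E'
from st import *
show(); slide(-89,12.5,0.03); snap("w8","wrist");snap("t8","top",(230,400,150,270),4)
E
```

```text
t9.82 tray xy [-89.   12.2] z 79.4 alpha -0.001 w 61.8 F [ 0.3 -0.9  0. ] j6 -1.45
slide [ 0.3 -0.  49.4]
```

View pics/w8.png

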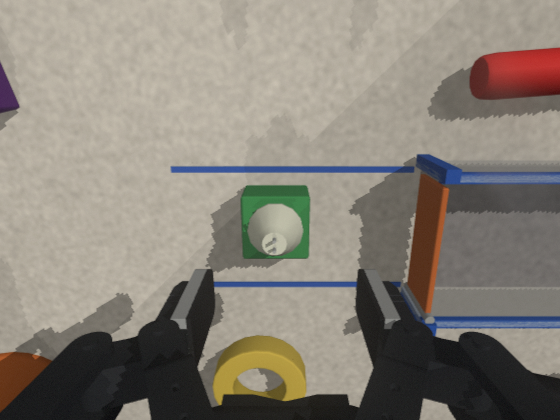

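View pics/t8.png

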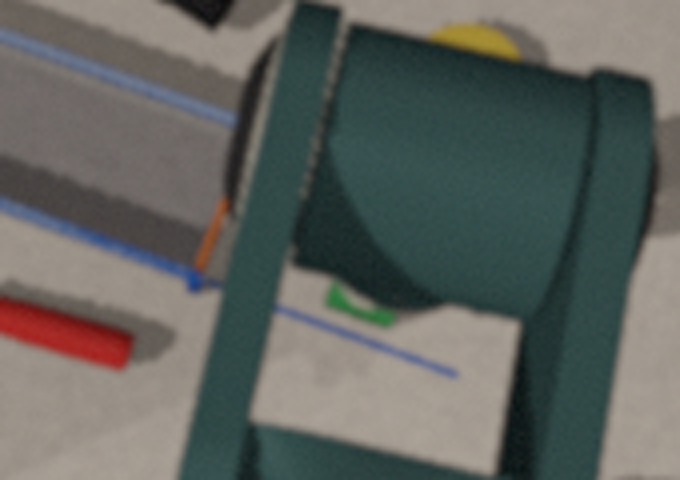

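```bash
python3 - <<'E'
from st import *
cw=cam("wrist"); b=lambda u,v,z:np.round(w2l(back(u,v,z,cw),th),1)
print([b(*p,.028) for p in((242,197),(309,197),(310,258),(243,259))],[b(*p,0) for p in((200,170),(390,170),(250,284),(340,284))],[b(*p,.04) for p in((432,172),(430,318))])
E
```

```text
[array([-113.1,   32.8]), array([-73.3,  32.6]), array([-72. ,  -7.6]), array([-114.3,   -8. ])] [array([-143.6,   43.1]), array([-18.2,  42.4]), array([-113.7,  -42.6]), array([-47.5, -42.9])] [array([-7. , 50.2]), array([  3.6, -44. ])]
```

Call:
{"api": "send_rows", "payload": {
  "slide": [
    [0, 0, 20],
    [0, 0, 20],
    [0, 0, 20],
    [0, 0, 15],
    [0, 0, 5],
    [0, 0, 5],
    [0, 0, 0]
  ],
  "twist": [0, 0, 0, 0, 0, 0, 0],
  "fingers": [62, 62, 62, 62, 62, 62, 62]
}}

```text
t: 10.8
eef_pos: [0.5154, -0.1023, -0.0054]
tool_rot: [0.0, 0.183, 0.983, 0.0]
wrist_force: [-0.9, 0.1, -0.0]
gripper_width: 0.726
```

```bash
python3 - <<'E'
from st import *
show(); snap("w9","wrist",(80,480,150,420),2);snap("s9","scene",(190,310,130,250),5)
E
```

```text
t10.80 tray xy [-88.9  12.2] z -5.4 alpha -0.000 w 62.0 F [-0.9  0.1 -0. ] j6 -1.45
```

View pics/w9.png

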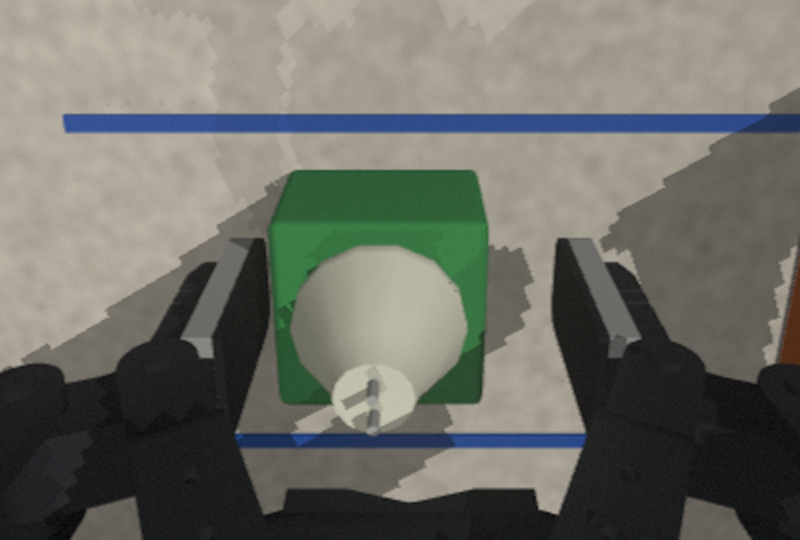

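View pics/s9.png

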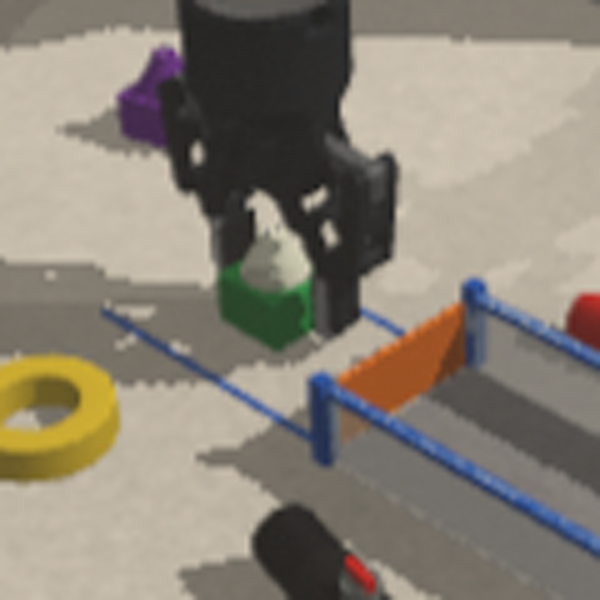

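Call:
{"api": "send_rows", "payload": {
  "slide": [
    [0, 3, 0],
    [0, 3, 0],
    [0, 3, 0],
    [0, 3, 0],
    [0, 3, 0],
    [0, 3, 0],
    [0, 3, 0],
    [0, 3, 0],
    [0, 3, 0],
    [0, 4, 0],
    [0, 3, 0],
    [0, 2, 0]
  ],
  "twist": [0, 0, 0, 0, 0, 0, 0, 0, 0, 0, 0, 0],
  "fingers": [62, 62, 62, 62, 62, 62, 62, 62, 62, 62, 62, 62]
}}

```text
t: 12.4
eef_pos: [0.5284, -0.0685, -0.0055]
tool_rot: [-0.0, 0.183, 0.983, 0.0]
wrist_force: [0.4, -1.2, 0.7]
gripper_width: 0.73
```

```bash
python3 - <<'E'
from st import *
show(); snap("w10","wrist",(80,480,150,420),2)
E
```

```text
t12.40 tray xy [-52.7  12.3] z -5.5 alpha -0.000 w 62.3 F [ 0.4 -1.2  0.7] j6 -1.38
```

View pics/w10.png

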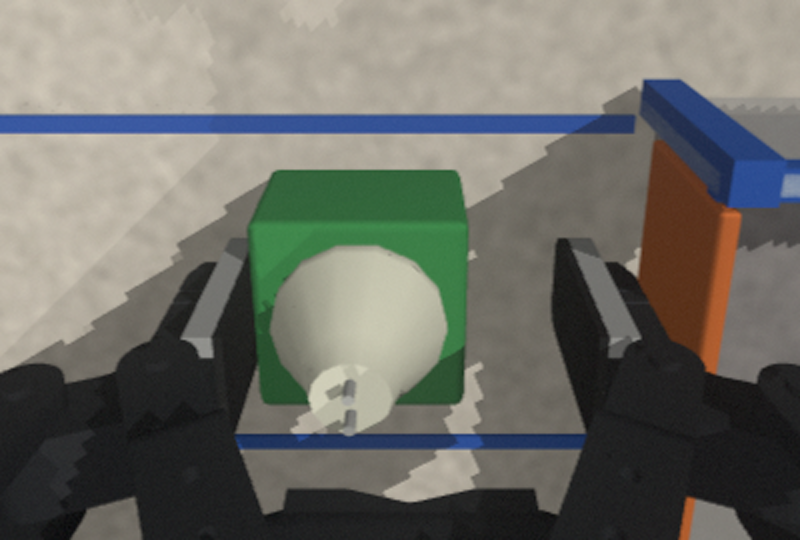

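```bash
cat > plan.py <<'E'
import numpy as np
HT,HW=7.25,11
def rect(c,al):
    u=np.array([np.cos(al),np.sin(al)]);n=np.array([-np.sin(al),np.cos(al)])
    return np.array([c+a*HT*u+b*HW*n for a in(1,-1) for b in(1,-1)])
def phi(c,al):
    R=rect(np.array(c,float),al);best=0
    # sample edges
    for i,j in((0,1),(1,3),(3,2),(2,0)):
        for t in np.linspace(0,1,30):
            p=R[i]*(1-t)+R[j]*t; r=np.hypot(p[0],p[1]+43)
            if r<84 and p[0]>-2: best=max(best,np.arctan2(p[0],p[1]+43)+np.arcsin(min(1,2/max(r,2.01))))
    return best
def solve(r,cy,A):
    al=-.6
    for _ in range(100):
        R=rect(np.zeros(2),al); k=R[:,0].argmax(); off=R[k].copy()
        m=R[:,0]>R[:,0].max()-.5; off=R[m].mean(0)
        B=np.array([r,cy])-off; d=np.array(A)-B; a2=np.arctan2(d[1],d[0]); al=al*.6+.4*a2
    D=np.hypot(*d); return al,D-2*HT,(np.array(A)+B)/2,B,off
if __name__=="__main__":
    for r,A in [(-84,(-15,-24)),(-78,(-8,-24)),(-70,(0,-25)),(-60,(10,-26)),(-50,(18,-26)),(-45,(20,-26)),(-30,(20,-26)),(-15,(20,-26)),(0,(20,-26)),(10,(20,-25)),(20,(18,-24)),(31,(20,-24)),(50,(39,-22)),(70,(59,-21)),(90,(79,-20)),(96,(85,-20))]:
        al,w,T,B,off=solve(r,12.5,A)
        Ra=rect(np.array(A,float),al)
        print(r,A,"al %.2f w %.0f TCP %s B %s contact off %s phi %.2f Aymin %.0f Ay max %.0f xmax %.0f"%(al,w,np.round(T),np.round(B),np.round(off),phi(A,al),Ra[:,1].min(),Ra[:,1].max(),Ra[:,0].max()))
E
python3 plan.py
```

```text
-84 (-15, -24) al -0.35 w 70 TCP [-55. -10.] B [-95.   5.] contact off [11.  8.] phi 0.00 Aymin -37 Ay max -11 xmax -4
-78 (-8, -24) al -0.34 w 71 TCP [-48. -10.] B [-89.   5.] contact off [11.  8.] phi 0.17 Aymin -37 Ay max -11 xmax 3
-70 (0, -25) al -0.35 w 71 TCP [-40. -10.] B [-81.   5.] contact off [11.  8.] phi 0.87 Aymin -38 Ay max -12 xmax 11
-60 (10, -26) al -0.36 w 72 TCP [-30. -11.] B [-71.   5.] contact off [11.  8.] phi 1.41 Aymin -39 Ay max -13 xmax 21
-50 (18, -26) al -0.37 w 70 TCP [-21. -11.] B [-61.   5.] contact off [11.  8.] phi 1.47 Aymin -39 Ay max -13 xmax 29
-45 (20, -26) al -0.39 w 67 TCP [-18. -10.] B [-56.   5.] contact off [11.  7.] phi 1.48 Aymin -39 Ay max -13 xmax 31
-30 (20, -26) al -0.48 w 55 TCP [-11. -10.] B [-42.   6.] contact off [12.  6.] phi 1.48 Aymin -39 Ay max -13 xmax 32
-15 (20, -26) al -0.62 w 44 TCP [-4. -9.] B [-27.   8.] contact off [12.  5.] phi 1.48 Aymin -39 Ay max -13 xmax 32
0 (20, -26) al -0.84 w 35 TCP [ 3. -8.] B [-13.  10.] contact off [13.  2.] phi 1.44 Aymin -39 Ay max -13 xmax 33
10 (20, -25) al -1.02 w 30 TCP [ 8. -6.] B [-3. 13.] contact off [13. -0.] phi 1.30 Aymin -37 Ay max -13 xmax 33
20 (18, -24) al -1.32 w 28 TCP [13. -4.] B [ 8. 17.] contact off [12. -4.] phi 1.18 Aymin -34 Ay max -14 xmax 30
31 (20, -24) al -1.57 w 22 TCP [20. -6.] B [20. 12.] contact off [11.  0.] phi 1.27 Aymin -31 Ay max -17 xmax 31
50 (39, -22) al -1.57 w 20 TCP [39. -5.] B [39. 12.] contact off [11.  0.] phi 1.34 Aymin -29 Ay max -15 xmax 50
70 (59, -21) al -1.57 w 19 TCP [59. -4.] B [59. 12.] contact off [11.  0.] phi 1.39 Aymin -28 Ay max -14 xmax 70
90 (79, -20) al -1.57 w 18 TCP [79. -4.] B [79. 12.] contact off [11.  0.] phi 1.41 Aymin -27 Ay max -13 xmax 90
96 (85, -20) al -1.57 w 18 TCP [85. -4.] B [85. 12.] contact off [11.  0.] phi 1.41 Aymin -27 Ay max -13 xmax 96
```

```bash
python3 - <<'E'
from plan import *
for r in(-60,-50,-45,-35,-25,-15,-5,5,15,21):
    out=[]
    for x in range(2,30,3):
        for y in np.arange(-32,-19,1.):
            al,w,T,B,off=solve(r,12.5,(x,y))
            if not(12<w<84):continue
            f=phi((x,y),al);Ra=rect(np.array([x,y],float),al)
            if 1.25<=f<=1.40 and Ra[:,1].min()>-42: out.append((round(Ra[:,1].max(),1),x,y,round(f,2),round(al,2),round(w),np.round(T).tolist(),np.round(B).tolist()))
    out.sort();print(r);[print("   ",o) for o in out[:4]]
E
```

```text
-60
    (np.float64(-14.0), 2, np.float64(-27.0), np.float64(1.35), np.float64(-0.42), 65, [-35.0, -11.0], [-71.0, 5.0])
    (np.float64(-13.1), 5, np.float64(-26.0), np.float64(1.31), np.float64(-0.39), 67, [-33.0, -10.0], [-71.0, 5.0])
    (np.float64(-13.1), 8, np.float64(-26.0), np.float64(1.38), np.float64(-0.37), 70, [-31.0, -11.0], [-71.0, 5.0])
    (np.float64(-12.2), 11, np.float64(-25.0), np.float64(1.35), np.float64(-0.35), 72, [-30.0, -10.0], [-71.0, 5.0])
-50
    (np.float64(-13.9), 2, np.float64(-27.0), np.float64(1.33), np.float64(-0.48), 57, [-30.0, -10.0], [-62.0, 6.0])
    (np.float64(-13.0), 8, np.float64(-26.0), np.float64(1.38), np.float64(-0.43), 61, [-27.0, -10.0], [-61.0, 5.0])
    (np.float64(-12.9), 5, np.float64(-26.0), np.float64(1.3), np.float64(-0.45), 59, [-28.0, -10.0], [-61.0, 6.0])
    (np.float64(-12.1), 11, np.float64(-25.0), np.float64(1.35), np.float64(-0.4), 64, [-25.0, -10.0], [-61.0, 5.0])
-45
    (np.float64(-13.9), 2, np.float64(-27.0), np.float64(1.3), np.float64(-0.52), 53, [-27.0, -10.0], [-57.0, 7.0])
    (np.float64(-12.9), 5, np.float6
[... 2871 characters left out ...]
4.0, 6.0])
    (np.float64(-22.8), 8, np.float64(-31.0), np.float64(1.38), np.float64(-1.48), 35, [6.0, -6.0], [3.0, 19.0])
    (np.float64(-22.5), 5, np.float64(-30.0), np.float64(1.33), np.float64(-1.55), 28, [5.0, -9.0], [4.0, 12.0])
21
    (np.float64(-22.5), 11, np.float64(-30.0), np.float64(1.39), np.float64(-1.55), 28, [11.0, -9.0], [10.0, 12.0])
    (np.float64(-21.7), 14, np.float64(-30.0), np.float64(1.39), np.float64(-1.48), 34, [12.0, -6.0], [9.0, 19.0])
    (np.float64(-21.5), 11, np.float64(-29.0), np.float64(1.35), np.float64(-1.55), 27, [11.0, -8.0], [10.0, 12.0])
    (np.float64(-21.2), 8, np.float64(-29.0), np.float64(1.35), np.float64(-1.62), 20, [9.0, -12.0], [10.0, 6.0])
```

```bash
cat > rows.py <<'E'
from plan import *
zt=lambda w:np.interp(w,[18,30,45,62,85],[1,-.5,-2.5,-5.5,-11])
def gen(start,wps,steps,cy):
    # start: (x,y,z,al,w); wps list of (r,A[,cy]); steps rows each, first wps[0] is reached from start directly
    pos=np.array(start[:2],float);z=start[2];al=start[3];out=[];prev=None
    for (r,A),n in zip(wps,steps):
        for k in range(1,n+1):
            if prev is None:
                a2,w2,T,B,off=solve(r,cy,A); t=k/n
                T=np.array(start[:2])*(1-t)+T*t; a2=start[3]*(1-t)+a2*t; w2=start[4]*(1-t)+w2*t
            else:
                t=k/n; rr=prev[0]*(1-t)+r*t; AA=np.array(prev[1])*(1-t)+np.array(A)*t
                a2,w2,T,B,off=solve(rr,cy,AA)
            d=T-pos; u=np.array([np.cos(al),np.sin(al)]);nn=np.array([-np.sin(al),np.cos(al)])
            z2=zt(w2); sl=np.round([d@nn,d@u,-(z2-z)],1); tw=round(-(a2-al),3)
            pos=pos+sl[0]*nn+sl[1]*u; z=z-sl[2]; al=al-tw
            u=np.array([np.cos(al),np.sin(al)]);D=w2+2*HT
            Ac=pos+D/2*u;Bc=pos-D/2*u
            out.append((sl.tolist(),tw,int(round(w2))))
            print(out[-1],"A",np.round(Ac),"Brear %.0f"%rect(Bc,al)[:,0].max(),"phi %.2f"%phi(Ac,al),"al %.2f"%al)
        prev=(r,A)
    print([o[0] for o in out]);print([o[1] for o in out]);print([o[2] for o in out])
E
python3 - <<'E'
from rows import *
gen((-52.7,12.3,-5.5,0,62),[(-91,(-20,-24)),(-86,(-15,-24)),(-72,(-2,-25)),(-60,(6,-26)),(-50,(8,-26))],[5,1,3,3,2],12.3)
E
```

```text
([-4.4, -1.6, 0.5], np.float64(0.067), 64) A [-15.   5.] Brear -85 phi 0.00 al -0.07
([-4.6, -1.3, 0.4], np.float64(0.067), 66) A [-16.  -2.] Brear -87 phi 0.00 al -0.13
([-4.6, -1.0, 0.5], np.float64(0.067), 68) A [-17.  -9.] Brear -89 phi 0.00 al -0.20
([-4.6, -0.7, 0.5], np.float64(0.066), 70) A [-18. -17.] Brear -90 phi 0.00 al -0.27
([-4.7, -0.4, 0.4], np.float64(0.067), 72) A [-20. -24.] Brear -91 phi 0.00 al -0.33
([1.6, 4.7, 0.0], np.float64(0.0), 72) A [-15. -24.] Brear -86 phi 0.00 al -0.33
([1.3, 4.3, -0.0], np.float64(0.006), 72) A [-11. -24.] Brear -81 phi 0.07 al -0.34
([1.4, 4.3, -0.0], np.float64(0.005), 71) A [ -6. -25.] Brear -77 phi 0.23 al -0.35
([1.4, 4.3, -0.1], np.float64(0.005), 71) A [ -2. -25.] Brear -72 phi 0.59 al -0.35
([1.0, 3.1, -0.2], np.float64(0.01), 70) A [  1. -25.] Brear -68 phi 0.98 al -0.36
([1.1, 3.1, -0.3], np.float64(0.011), 69) A [  3. -26.] Brear -64 phi 1.21 al -0.37
([1.1, 3.1, -0.2], np.float64(0.01), 68) A [  6. -26.] Brear -60 phi 1.33 al -0.38
([1.2, 2.7, -0.8], np.float64(0.021), 65) A [  7. -26.] Brear -55 phi 1.36 al -0.40
([1.2, 2.6, -0.8], np.float64(0.023), 61) A [  8. -26.] Brear -50 phi 1.38 al -0.43
[[-4.4, -1.6, 0.5], [-4.6, -1.3, 0.4], [-4.6, -1.0, 0.5], [-4.6, -0.7, 0.5], [-4.7, -0.4, 0.4], [1.6, 4.7, 0.0], [1.3, 4.3, -0.0], [1.4, 4.3, -0.0], [1.4, 4.3, -0.1], [1.0, 3.1, -0.2], [1.1, 3.1, -0.3], [1.1, 3.1, -0.2], [1.2, 2.7, -0.8], [1.2, 2.6, -0.8]]
[np.float64(0.067), np.float64(0.067), np.float64(0.067), np.float64(0.066), np.float64(0.067), np.float64(0.0), np.float64(0.006), np.float64(0.005), np.float64(0.005), np.float64(0.01), np.float64(0.011), np.float64(0.01), np.float64(0.021), np.float64(0.023)]
[64, 66, 68, 70, 72, 72, 72, 71, 71, 70, 69, 68, 65, 61]
```

Call:
{"api": "send_rows", "payload": {
  "slide": [
    [0, -6, 0],
    [-4.5, 0, 0.5],
    [-4.5, 0, 0.5],
    [-4.5, 0, 0.5],
    [-4.5, 0, 0.5],
    [-4.5, 0, 0.5],
    [0, 0, 0]
  ],
  "twist": [0, 0.067, 0.067, 0.067, 0.067, 0.067, 0],
  "fingers": [64, 66, 68, 70, 72, 72, 72]
}}

```text
t: 13.32
eef_pos: [0.5457, -0.0855, -0.0081]
tool_rot: [-0.0, 0.345, 0.939, 0.0]
wrist_force: [-0.1, -0.1, -0.6]
gripper_width: 0.845
```

```bash
python3 - <<'E'
from st import *
from rows import gen
show(); snap("w11","wrist",(80,480,150,420),2)
o,Rt,p,al=state()
gen((p[0],p[1],o['eef_pos'][2]*1e3,al,72),[(-86,(-15,-24)),(-78,(-8,-24)),(-62,(4,-26)),(-50,(8,-26))],[1,2,6,3],12.3)
E
```

```text
t13.32 tray xy [-62.3  -9.9] z -8.1 alpha -0.335 w 72.2 F [-0.1 -0.1 -0.6] j6 -1.07
([2.1, 6.2, -0.3], np.float64(0.0), 72) A [-15. -24.] Brear -86 phi 0.00 al -0.33
([1.2, 3.5, -0.1], np.float64(0.002), 71) A [-11. -24.] Brear -82 phi 0.04 al -0.34
([1.3, 3.5, -0.1], np.float64(0.002), 71) A [ -8. -24.] Brear -78 phi 0.17 al -0.34
([0.6, 2.2, -0.1], np.float64(0.007), 70) A [ -6. -24.] Brear -75 phi 0.24 al -0.35
([0.7, 2.3, -0.1], np.float64(0.007), 70) A [ -4. -25.] Brear -73 phi 0.32 al -0.35
([0.6, 2.2, -0.1], np.float64(0.007), 70) A [ -2. -25.] Brear -70 phi 0.58 al -0.36
([0.7, 2.2, -0.1], np.float64(0.007), 69) A [  0. -25.] Brear -67 phi 0.91 al -0.37
([0.7, 2.2, -0.1], np.float64(0.008), 69) A [  2. -26.] Brear -65 phi 1.14 al -0.37
([0.8, 2.2, -0.1], np.float64(0.007), 68) A [  4. -26.] Brear -62 phi 1.28 al -0.38
([1.0, 2.4, -0.6], np.float64(0.014), 66) A [  5. -26.] Brear -58 phi 1.32 al -0.40
([1.1, 2.3, -0.5], np.float64(0.014), 64) A [  7. -26.] Brear -54 phi 1.35 al -0.41
([1.1, 2.4, -0.5], np.float64(0.016), 61) A [  8. -26.] Brear -50 phi 1.38 al -0.43
[[2.1, 6.2, -0.3], [1.2, 3.5, -0.1], [1.3, 3.5, -0.1], [0.6, 2.2, -0.1], [0.7, 2.3, -0.1], [0.6, 2.2, -0.1], [0.7, 2.2, -0.1], [0.7, 2.2, -0.1], [0.8, 2.2, -0.1], [1.0, 2.4, -0.6], [1.1, 2.3, -0.5], [1.1, 2.4, -0.5]]
[np.float64(0.0), np.float64(0.002), np.float64(0.002), np.float64(0.007), np.float64(0.007), np.float64(0.007), np.float64(0.007), np.float64(0.008), np.float64(0.007), np.float64(0.014), np.float64(0.014), np.float64(0.016)]
[72, 71, 71, 70, 70, 70, 69, 69, 68, 66, 64, 61]
```

View pics/w11.png

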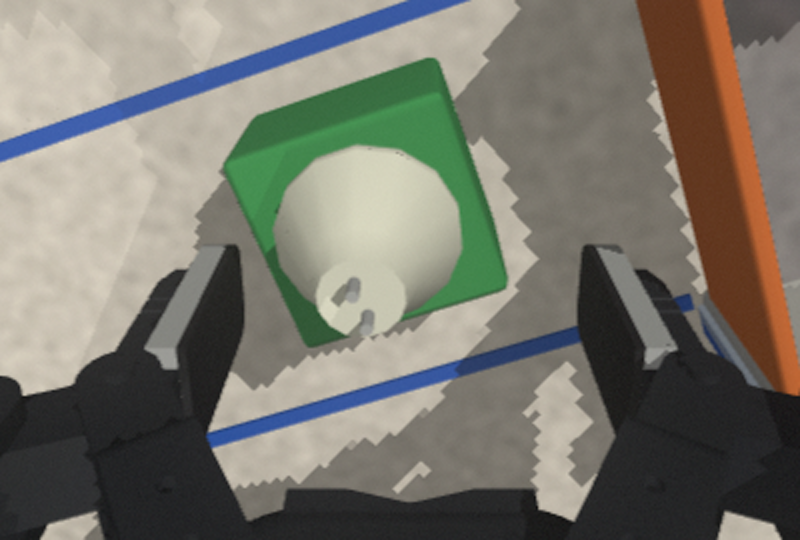

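Call:
{"api": "send_rows", "payload": {
  "slide": [
    [2.1, 6.2, -0.3],
    [1.2, 3.5, 0],
    [1.3, 3.5, 0],
    [0.6, 2.2, 0],
    [0.7, 2.3, -0.2],
    [0.6, 2.2, 0],
    [0.7, 2.2, -0.2],
    [0.7, 2.2, -0.1],
    [0.8, 2.2, -0.1],
    [0, 0, 0]
  ],
  "twist": [0, 0.002, 0.002, 0.007, 0.007, 0.007, 0.007, 0.008, 0.007, 0],
  "fingers": [72, 71, 71, 70, 70, 70, 69, 69, 68, 68]
}}

```text
t: 14.62
eef_pos: [0.5566, -0.0594, -0.0072]
tool_rot: [-0.0, 0.367, 0.93, -0.0]
wrist_force: [-2.5, -2.8, 0.4]
gripper_width: 0.794
```

```bash
python3 - <<'E'
from st import *
show(); snap("w12","wrist",(80,480,150,420),2); snap("s12","scene",(190,310,130,250),5)
E
```

```text
t14.62 tray xy [-34.  -10.7] z -7.2 alpha -0.383 w 67.8 F [-2.5 -2.8  0.4] j6 -0.97
```

View pics/w12.png

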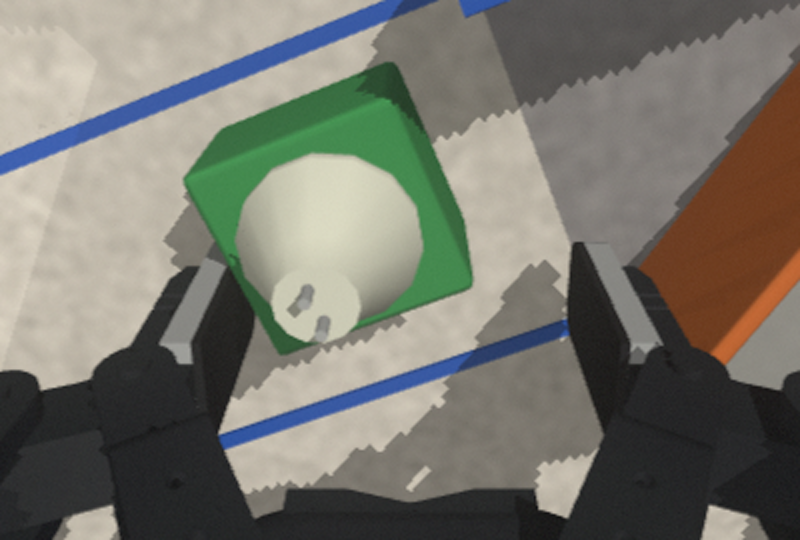

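View pics/s12.png

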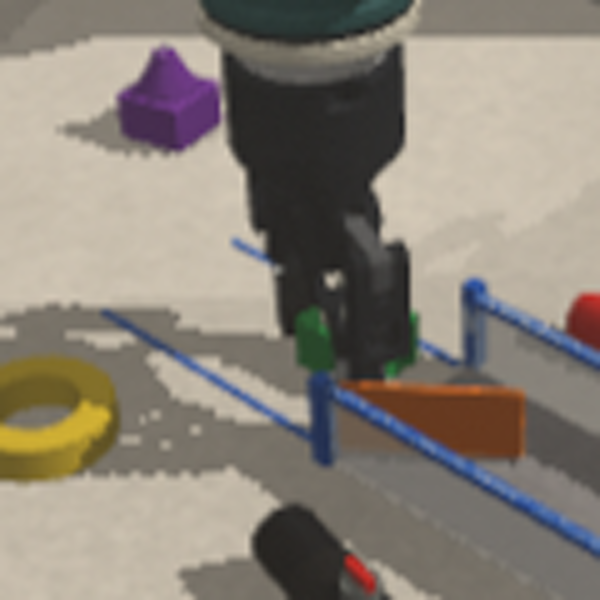

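```bash
cat > lam.py <<'E'
from st import *
def corners(P,z=.028):
    cw=cam("wrist");L=np.array([w2l(back(80+u/2,150+v/2,z,cw),th) for u,v in P]);return L
E
python3 - <<'E'
from lam import *
L=corners([(186,180),(392,98),(470,285),(284,354)]);print(np.round(L,1),L.mean(0),[np.degrees(np.arctan2(*(d)[::-1])) for d in (L[1]-L[0],L[2]-L[3],L[0]-L[3],L[1]-L[2])])
F=corners([(800,258),(727,360)],.04);print(F,[np.arctan2(f[0],f[1]+43) for f in F])
E
```

```text
[[-58.5  32.8]
 [-18.5  33.2]
 [-18.9  -6.4]
 [-58.   -7.3]] [-38.45423658  13.07186085] [np.float64(0.5880323399997133), np.float64(1.3162393530291001), np.float64(90.70893332225052), np.float64(89.38067468478218)]
[[ 35.65900721 -14.76788339]
 [ 19.44344203 -30.10387351]] [np.float64(0.9011217103717112), np.float64(0.9851534252886871)]
```

```bash
python3 - <<'E'
import plan
from plan import *
for ht in(3,4,5,6,7.25):
  for hw in(9,10,11):
    plan.HT,plan.HW=ht,hw
    A=np.array([-34,-10.7])+ (67.8+14.5)/2*np.array([np.cos(-.383),np.sin(-.383)])
    # keep inner face at w/2
    A2=np.array([-34,-10.7])+ (67.8/2+ht)*np.array([np.cos(-.383),np.sin(-.383)])
    print(ht,hw,A2.round(1),[round(phi(a,-.383),2) for a in (A,A2)],[round(phi(np.array([x,y]),-.45),2) for x,y in((8,-26),(12,-26),(15,-26),(15,-24))])
E
```

```text
3 9 [  0.2 -24.5] [np.float64(0.69), np.float64(0.32)] [np.float64(0.93), np.float64(1.11), np.float64(1.19), np.float64(1.08)]
3 10 [  0.2 -24.5] [np.float64(0.74), np.float64(0.32)] [np.float64(0.98), np.float64(1.16), np.float64(1.24), np.float64(1.12)]
3 11 [  0.2 -24.5] [np.float64(0.79), np.float64(0.32)] [np.float64(1.04), np.float64(1.22), np.float64(1.29), np.float64(1.16)]
4 9 [  1.2 -24.9] [np.float64(0.81), np.float64(0.42)] [np.float64(1.01), np.float64(1.17), np.float64(1.24), np.float64(1.13)]
4 10 [  1.2 -24.9] [np.float64(0.87), np.float64(0.42)] [np.float64(1.07), np.float64(1.22), np.float64(1.29), np.float64(1.17)]
4 11 [  1.2 -24.9] [np.float64(0.94), np.float64(0.43)] [np.float64(1.14), np.float64(1.28), np.float64(1.34), np.float64(1.21)]
5 9 [  2.1 -25.2] [np.float64(0.92), np.float64(0.66)] [np.float64(1.09), np.float64(1.22), np.float64(1.28), np.float64(1.17)]
5 10 [  2.1 -25.2] [np.float64(0.98), np.float64(0.7)] [np.float64(1.15), np.float64(1.27), np.float64(1.33), np.float64(1.21)]
5 11 [  2.1 -25.2] [np.float64(1.07), np.float64(0.75)] [np.float64(1.22), np.float64(1.33), np.float64(1.38), np.float64(1.25)]
6 9 [  3.  -25.6] [np.float64(1.01), np.float64(0.89)] [np.float64(1.16), np.float64(1.27), np.float64(1.32), np.float64(1.21)]
6 10 [  3.  -25.6] [np.float64(1.09), np.float64(0.96)] [np.float64(1.23), np.float64(1.32), np.float64(1.37), np.float64(1.25)]
6 11 [  3.  -25.6] [np.float64(1.18), np.float64(1.04)] [np.float64(1.3), np.float64(1.38), np.float64(1.41), np.float64(1.3)]
7.25 9 [  4.2 -26.1] [np.float64(1.12), np.float64(1.12)] [np.float64(1.24), np.float64(1.32), np.float64(1.36), np.float64(1.26)]
7.25 10 [  4.2 -26.1] [np.float64(1.2), np.float64(1.2)] [np.float64(1.31), np.float64(1.38), np.float64(1.41), np.float64(1.3)]
7.25 11 [  4.2 -26.1] [np.float64(1.29), np.float64(1.29)] [np.float64(1.38), np.float64(1.43), np.float64(1.46), np.float64(1.34)]
```

```bash
python3 - <<'E'
import plan; plan.HT,plan.HW=6,10
import rows; rows.HT,rows.HW=6,10
from st import *
o,Rt,p,al=state()
a,w,T,B,off=plan.solve(-62,13,(4,-26));print(a,w,T,off, p)
rows.gen((p[0],p[1],o['eef_pos'][2]*1e3,al,68),[(-61,(6,-26)),(-50,(13,-26)),(-35,(13,-26))],[2,5,4],13)
E
```

```text
-0.4028919904306235 70.00657866263947 [-33.7201949   -9.92341352] [9.4403898  6.84682704] [-34.11228705 -10.70578208]
([0.7, 0.7, 0.1], np.float64(0.008), 69) A [  4. -26.] Brear -62 phi 1.07 al -0.39
([0.7, 0.8, 0.4], np.float64(0.007), 71) A [  6. -26.] Brear -61 phi 1.17 al -0.40
([0.7, 1.6, -0.2], np.float64(0.004), 70) A [  7. -26.] Brear -59 phi 1.22 al -0.40
([0.7, 1.7, -0.2], np.float64(0.005), 69) A [  9. -26.] Brear -57 phi 1.27 al -0.41
([0.8, 1.6, -0.1], np.float64(0.004), 69) A [ 10. -26.] Brear -54 phi 1.29 al -0.41
([0.7, 1.6, -0.2], np.float64(0.004), 68) A [ 12. -26.] Brear -52 phi 1.32 al -0.41
([0.7, 1.6, -0.2], np.float64(0.005), 67) A [ 13. -26.] Brear -50 phi 1.34 al -0.42
([0.9, 1.6, -0.7], np.float64(0.021), 64) A [ 13. -26.] Brear -46 phi 1.33 al -0.44
([0.8, 1.6, -0.7], np.float64(0.024), 61) A [ 13. -26.] Brear -43 phi 1.34 al -0.46
([1.0, 1.6, -0.6], np.float64(0.026), 58) A [ 13. -26.] Brear -39 phi 1.33 al -0.49
([0.9, 1.5, -0.5], np.float64(0.03), 55) A [ 13. -26.] Brear -35 phi 1.33 al -0.52
[[0.7, 0.7, 0.1], [0.7, 0.8, 0.4], [0.7, 1.6, -0.2], [0.7, 1.7, -0.2], [0.8, 1.6, -0.1], [0.7, 1.6, -0.2], [0.7, 1.6, -0.2], [0.9, 1.6, -0.7], [0.8, 1.6, -0.7], [1.0, 1.6, -0.6], [0.9, 1.5, -0.5]]
[np.float64(0.008), np.float64(0.007), np.float64(0.004), np.float64(0.005), np.float64(0.004), np.float64(0.004), np.float64(0.005), np.float64(0.021), np.float64(0.024), np.float64(0.026), np.float64(0.03)]
[69, 71, 70, 69, 69, 68, 67, 64, 61, 58, 55]
```

Call:
{"api": "send_rows", "payload": {
  "slide": [
    [1.4, 1.5, 0.3],
    [0.7, 1.6, -0.2],
    [0.7, 1.7, -0.2],
    [0.8, 1.6, -0.1],
    [0.7, 1.6, -0.2],
    [0.7, 1.6, -0.2],
    [0, 0, 0]
  ],
  "twist": [0.015, 0.004, 0.005, 0.004, 0.004, 0.005, 0],
  "fingers": [71, 70, 69, 69, 68, 67, 67]
}}

```text
t: 15.6
eef_pos: [0.5597, -0.0488, -0.0065]
tool_rot: [-0.0, 0.384, 0.923, 0.0]
wrist_force: [-2.6, -0.9, 0.5]
gripper_width: 0.783
```

```bash
python3 - <<'E'
from st import *
show(); snap("w13","wrist",(80,480,150,420),2)
E
```

```text
t15.60 tray xy [-23.   -9.9] z -6.5 alpha -0.419 w 66.9 F [-2.6 -0.9  0.5] j6 -0.92
```

View pics/w13.png

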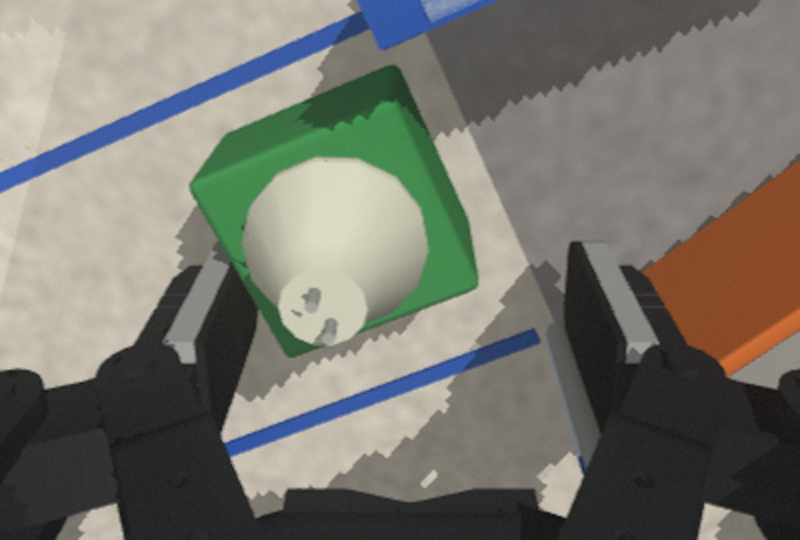

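```bash
python3 - <<'E'
from lam import *
L=corners([(192,186),(397,101),(477,285),(291,355)]);print(np.round(L,1),L.mean(0))
F=corners([(800,318),(727,376)],.04);print(F,[np.arctan2(f[0],f[1]+43) for f in F],np.arctan2(*(F[0]-F[1])))
import plan; plan.HT,plan.HW=6,10
import rows; rows.HT,rows.HW=6,10
o,Rt,p,al=state()
rows.gen((p[0],p[1],o['eef_pos'][2]*1e3,al,67),[(-50,(14,-26)),(-35,(15,-26.5)),(-20,(15,-27))],[1,4,4],13)
E
```

```text
[[-45.8  32.9]
 [ -5.4  32.4]
 [ -6.7  -7. ]
 [-46.   -6.7]] [-25.96668016  12.88195357]
[[ 43.75939465 -28.57384595]
 [ 28.85269698 -35.13822692]] [np.float64(1.2523465029187926), np.float64(1.3047747618840113)] 1.1559840863260649
([0.1, 0.3, 0.5], np.float64(-0.006), 68) A [ 14. -26.] Brear -50 phi 1.36 al -0.41
([0.9, 1.8, -0.7], np.float64(0.022), 65) A [ 14. -26.] Brear -46 phi 1.36 al -0.44
([0.8, 1.7, -0.7], np.float64(0.023), 62) A [ 14. -26.] Brear -43 phi 1.37 al -0.46
([0.9, 1.7, -0.5], np.float64(0.025), 60) A [ 15. -26.] Brear -39 phi 1.38 al -0.48
([1.0, 1.7, -0.5], np.float64(0.028), 57) A [ 15. -27.] Brear -35 phi 1.39 al -0.51
([0.9, 1.5, -0.5], np.float64(0.032), 54) A [ 15. -27.] Brear -31 phi 1.40 al -0.54
([1.1, 1.4, -0.5], np.float64(0.036), 51) A [ 15. -27.] Brear -28 phi 1.39 al -0.58
([1.1, 1.4, -0.4], np.float64(0.04), 49) A [ 15. -27.] Brear -24 phi 1.39 al -0.62
([1.1, 1.4, -0.5], np.float64(0.043), 46) A [ 15. -27.] Brear -20 phi 1.40 al -0.66
[[0.1, 0.3, 0.5], [0.9, 1.8, -0.7], [0.8, 1.7, -0.7], [0.9, 1.7, -0.5], [1.0, 1.7, -0.5], [0.9, 1.5, -0.5], [1.1, 1.4, -0.5], [1.1, 1.4, -0.4], [1.1, 1.4, -0.5]]
[np.float64(-0.006), np.float64(0.022), np.float64(0.023), np.float64(0.025), np.float64(0.028), np.float64(0.032), np.float64(0.036), np.float64(0.04), np.float64(0.043)]
[68, 65, 62, 60, 57, 54, 51, 49, 46]
```

Call:
{"api": "send_rows", "payload": {
  "slide": [
    [1.0, 2.1, -0.2],
    [0.8, 1.7, -0.7],
    [0.9, 1.7, -0.5],
    [1.0, 1.7, -0.5],
    [0.9, 1.5, -0.5],
    [1.1, 1.4, -0.5],
    [1.1, 1.4, -0.4],
    [0, 0, 0]
  ],
  "twist": [0.016, 0.023, 0.025, 0.028, 0.032, 0.036, 0.04, 0],
  "fingers": [65, 62, 60, 57, 54, 51, 49, 49]
}}

```text
t: 16.65
eef_pos: [0.5638, -0.0362, -0.0033]
tool_rot: [-0.0, 0.474, 0.88, -0.0]
wrist_force: [-2.9, 0.8, -1.9]
gripper_width: 0.576
```

```bash
python3 - <<'E'
from st import *
show(); snap("w14","wrist",(80,480,150,420),2);snap("s14","scene",(190,310,130,250),5)
E
```

```text
t16.65 tray xy [-9.8 -9.1] z -3.3 alpha -0.620 w 49.2 F [-2.9  0.8 -1.9] j6 -0.69
```

View pics/w14.png

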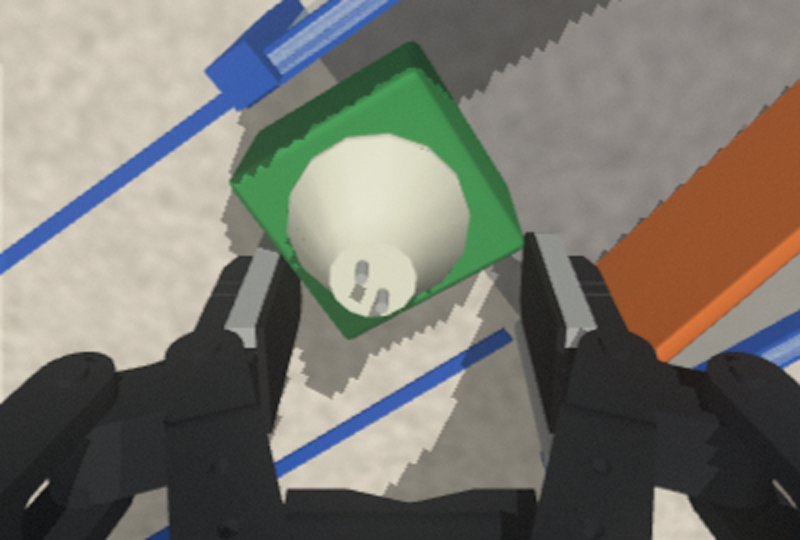

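View pics/s14.png

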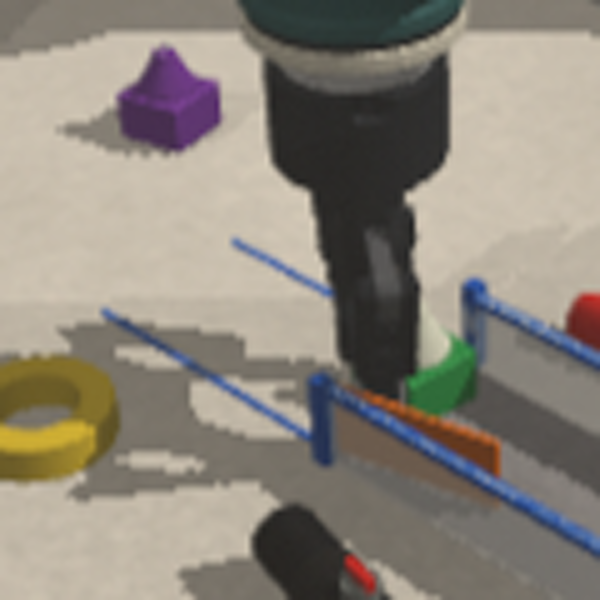

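```bash
python3 - <<'E'
from lam import *
L=corners([(232,183),(416,71),(523,243),(351,337)]);print(np.round(L,1),L.mean(0),[np.degrees(np.arctan2(*(d)[::-1])) for d in (L[1]-L[0],L[2]-L[3],L[0]-L[3],L[1]-L[2])])
F=corners([(800,232),(662,358)],.04);print(F,[np.arctan2(f[0],f[1]+43) for f in F])
o,Rt,p,al=state();u=np.array([np.cos(al),np.sin(al)]);n=np.array([-u[1],u[0]]);w=o['gripper_width']*85.4
print("A inner corners",p+w/2*u+11*n,p+w/2*u-11*n,"B",p-w/2*u+11*n)
E
```

```text
[[-18.8  33.1]
 [ 21.2  30.8]
 [ 18.2  -8.6]
 [-21.1  -6.4]] [-0.12830888 12.2035978 ] [np.float64(-3.2930277213853243), np.float64(-3.1783177803519016), np.float64(86.69291338739285), np.float64(85.65621126380117)]
[[ 59.90350244 -27.72942525]
 [ 28.21174994 -36.56597929]] [np.float64(1.3211928717333596), np.float64(1.3465695963170436)]
A inner corners [ 16.51195041 -14.40334687] [  3.75017871 -32.32364774] B [-23.44261843  14.04991906]
```

```bash
python3 - <<'E'
import plan; plan.HT,plan.HW=6,10
import rows; rows.HT,rows.HW=6,10
from st import *
o,Rt,p,al=state()
rows.gen((p[0],p[1],o['eef_pos'][2]*1e3,al,49),[(-25,(13,-27)),(-13,(12,-28)),(-1,(12,-29)),(14,(13,-31))],[3,4,4,5],8)
E
```

```text
([-1.1, 0.2, -0.4], np.float64(-0.023), 48) A [ 14. -27.] Brear -24 phi 1.39 al -0.60
([-1.1, 0.2, -0.2], np.float64(-0.023), 46) A [ 14. -27.] Brear -25 phi 1.39 al -0.57
([-1.1, 0.2, -0.3], np.float64(-0.023), 45) A [ 13. -27.] Brear -25 phi 1.39 al -0.55
([0.8, 1.1, -0.3], np.float64(0.039), 42) A [ 13. -27.] Brear -22 phi 1.40 al -0.59
([0.8, 1.0, -0.2], np.float64(0.044), 40) A [ 13. -27.] Brear -19 phi 1.41 al -0.63
([0.8, 0.9, -0.3], np.float64(0.048), 38) A [ 12. -28.] Brear -16 phi 1.41 al -0.68
([0.9, 0.9, -0.2], np.float64(0.053), 37) A [ 12. -28.] Brear -13 phi 1.42 al -0.73
([1.1, 0.9, -0.2], np.float64(0.053), 35) A [ 12. -28.] Brear -10 phi 1.42 al -0.79
([1.2, 0.9, -0.2], np.float64(0.059), 34) A [ 12. -29.] Brear -7 phi 1.41 al -0.85
([1.2, 0.8, -0.2], np.float64(0.062), 33) A [ 12. -29.] Brear -4 phi 1.41 al -0.91
([1.3, 0.7, -0.1], np.float64(0.067), 32) A [ 12. -29.] Brear -1 phi 1.38 al -0.97
([1.5, 0.7, -0.0], np.float64(0.069), 31) A [ 12. -29.] Brear 2 phi 1.37 al -1.04
([1.5, 0.6, -0.1], np.float64(0.071), 31) A [ 12. -30.] Brear 5 phi 1.35 al -1.11
([1.6, 0.
[... 197 characters left out ...]
[ 13. -31.] Brear 14 phi 1.31 al -1.34
[[-1.1, 0.2, -0.4], [-1.1, 0.2, -0.2], [-1.1, 0.2, -0.3], [0.8, 1.1, -0.3], [0.8, 1.0, -0.2], [0.8, 0.9, -0.3], [0.9, 0.9, -0.2], [1.1, 0.9, -0.2], [1.2, 0.9, -0.2], [1.2, 0.8, -0.2], [1.3, 0.7, -0.1], [1.5, 0.7, -0.0], [1.5, 0.6, -0.1], [1.6, 0.6, 0.0], [1.6, 0.4, 0.0], [1.7, 0.3, 0.1]]
[np.float64(-0.023), np.float64(-0.023), np.float64(-0.023), np.float64(0.039), np.float64(0.044), np.float64(0.048), np.float64(0.053), np.float64(0.053), np.float64(0.059), np.float64(0.062), np.float64(0.067), np.float64(0.069), np.float64(0.071), np.float64(0.073), np.float64(0.075), np.float64(0.074)]
[48, 46, 45, 42, 40, 38, 37, 35, 34, 33, 32, 31, 31, 31, 31, 32]
```

Call:
{"api": "send_rows", "payload": {
  "slide": [
    [-1.6, 0.3, -0.4],
    [-1.7, 0.3, -0.4],
    [0.8, 1.1, -0.3],
    [0.8, 1.0, -0.2],
    [0.8, 0.9, -0.3],
    [0.9, 0.9, -0.2],
    [1.1, 0.9, -0.2],
    [0, 0, 0]
  ],
  "twist": [-0.035, -0.034, 0.039, 0.044, 0.048, 0.053, 0.053, 0],
  "fingers": [47, 45, 42, 40, 38, 37, 35, 35]
}}

```text
t: 17.75
eef_pos: [0.568, -0.0323, -0.0012]
tool_rot: [-0.0, 0.546, 0.838, 0.0]
wrist_force: [-3.7, 2.6, 0.3]
gripper_width: 0.408
```

```bash
python3 - <<'E'
from st import *
show(); snap("w15","wrist",(80,480,150,420),2)
E
```

```text
t17.75 tray xy [ -4.6 -11.6] z -1.2 alpha -0.786 w 34.8 F [-3.7  2.6  0.3] j6 -0.52
```

View pics/w15.png

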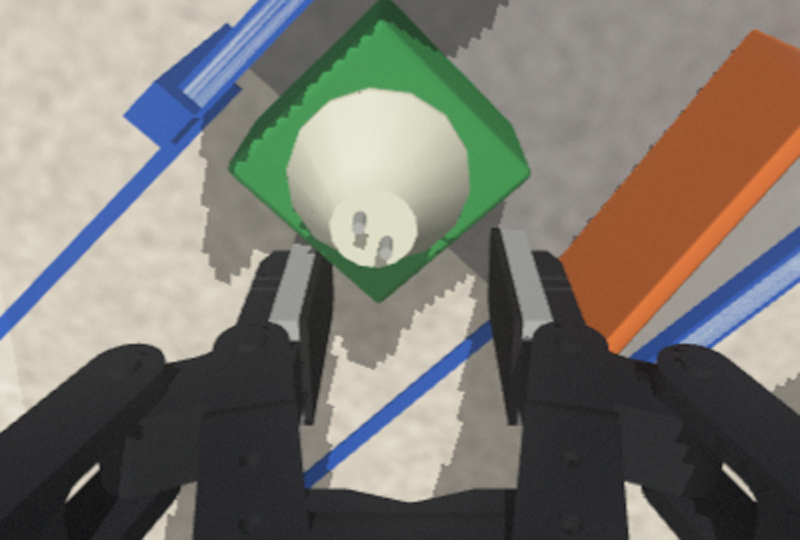

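```bash
cat > chk.py <<'E'
from lam import *
def chk(P,F=None):
    L=corners(P);m=L.mean(0);an=[np.degrees(np.arctan2(*(d)[::-1])) for d in (L[1]-L[0],L[2]-L[3])]
    print(np.round(L,1).tolist(),"c",m.round(1),"yaw",np.round(an,1))
    if F: 
        F=corners(F,.04);print("flap",[round(float(np.arctan2(f[0],f[1]+43)),2) for f in F])
    o,Rt,p,al=state();u=np.array([np.cos(al),np.sin(al)]);n=np.array([-u[1],u[0]]);w=o['gripper_width']*85.4
    print("A inner +n,-n",(p+w/2*u+11*n).round(1),(p+w/2*u-11*n).round(1),"B +n,-n",(p-w/2*u+11*n).round(1),(p-w/2*u-11*n).round(1))
E
python3 - <<'E'
from chk import *
chk([(230,170),(383,23),(528,173),(380,302)],[(800,150),(625,352)])
import plan; plan.HT,plan.HW=6,10
import rows; rows.HT,rows.HW=6,10
o,Rt,p,al=state()
for cy in (8,10):rows.gen((p[0],p[1],o['eef_pos'][2]*1e3,al,35),[(-6,(11.5,-29)),(0,(12,-30)),(10,(12,-30.5)),(16,(13,-31))],[1,2,3,3],cy)
E
```

```text
[[-5.8, 33.5], [34.3, 32.6], [33.1, -6.4], [-6.5, -6.2]] c [13.8 13.4] yaw [-1.2 -0.2]
flap [1.39, 1.47]
A inner +n,-n [ 15.5 -16.3] [ -0.1 -31.8] B +n,-n [-9.3  8.6] [-24.9  -6.9]
([1.4, 1.0, -0.2], np.float64(0.096), 34) A [ 12. -29.] Brear -6 phi 1.43 al -0.88
([1.3, 1.0, -0.1], np.float64(0.063), 33) A [ 12. -30.] Brear -3 phi 1.47 al -0.94
([1.3, 0.8, -0.1], np.float64(0.066), 33) A [ 12. -30.] Brear -0 phi 1.49 al -1.01
([1.6, 0.6, -0.1], np.float64(0.078), 32) A [ 12. -30.] Brear 3 phi 1.43 al -1.09
([1.7, 0.4, -0.0], np.float64(0.082), 31) A [ 12. -30.] Brear 7 phi 1.34 al -1.17
([1.8, 0.3, -0.1], np.float64(0.086), 31) A [ 12. -30.] Brear 10 phi 1.25 al -1.26
([1.2, 0.2, 0.1], np.float64(0.044), 31) A [ 12. -31.] Brear 12 phi 1.28 al -1.30
([1.3, 0.2, -0.0], np.float64(0.044), 32) A [ 13. -31.] Brear 14 phi 1.30 al -1.34
([1.2, 0.1, 0.0], np.float64(0.044), 32) A [ 13. -31.] Brear 16 phi 1.33 al -1.39
[[1.4, 1.0, -0.2], [1.3, 1.0, -0.1], [1.3, 0.8, -0.1], [1.6, 0.6, -0.1], [1.7, 0.4, -0.0], [1.8, 0.3, -0.1], [1.2, 0.2, 0.1], [1.3, 0.2, -0.0], [1.2, 0.1, 0.0]]
[np.float64(0.0
[... 601 characters left out ...]
.19
([1.8, 0.3, 0.0], np.float64(0.081), 33) A [ 12. -31.] Brear 10 phi 1.26 al -1.27
([1.2, 0.2, 0.0], np.float64(0.042), 33) A [ 12. -31.] Brear 12 phi 1.28 al -1.31
([1.3, 0.1, 0.1], np.float64(0.042), 34) A [ 13. -31.] Brear 14 phi 1.31 al -1.36
([1.2, 0.2, -0.0], np.float64(0.042), 34) A [ 13. -31.] Brear 16 phi 1.34 al -1.40
[[2.2, 0.2, 0.0], [1.3, 0.9, -0.1], [1.4, 0.8, -0.0], [1.6, 0.5, -0.1], [1.7, 0.5, -0.1], [1.8, 0.3, 0.0], [1.2, 0.2, 0.0], [1.3, 0.1, 0.1], [1.2, 0.2, -0.0]]
[np.float64(0.127), np.float64(0.061), np.float64(0.064), np.float64(0.075), np.float64(0.078), np.float64(0.081), np.float64(0.042), np.float64(0.042), np.float64(0.042)]
[36, 35, 35, 34, 33, 33, 33, 34, 34]
```

```bash
python3 - <<'E'
from st import *
import plan; plan.HT,plan.HW=6,10
import rows; rows.HT,rows.HW=6,10
o,Rt,p,al=state()
for c in(11.,):rows.gen((p[0],p[1],o['eef_pos'][2]*1e3,al,35),[(-9,(11,-28)),(0,(11,-28)),(10,(11,-29)),(17,(12,-29)),(31,(21,-27))],[2,3,3,2,4],c)
E
```

```text
([0.7, -0.8, 0.1], np.float64(0.04), 36) A [ 11. -28.] Brear -10 phi 1.37 al -0.83
([0.7, -0.8, 0.1], np.float64(0.041), 37) A [ 11. -28.] Brear -9 phi 1.32 al -0.87
([1.4, 0.7, -0.2], np.float64(0.056), 35) A [ 11. -28.] Brear -6 phi 1.26 al -0.92
([1.4, 0.6, -0.2], np.float64(0.06), 34) A [ 11. -28.] Brear -3 phi 1.20 al -0.98
([1.4, 0.6, -0.1], np.float64(0.064), 33) A [ 11. -28.] Brear 0 phi 1.13 al -1.05
([1.6, 0.5, -0.0], np.float64(0.079), 33) A [ 11. -28.] Brear 3 phi 1.11 al -1.13
([1.7, 0.5, -0.1], np.float64(0.083), 33) A [ 11. -29.] Brear 7 phi 1.15 al -1.21
([1.8, 0.3, 0.0], np.float64(0.084), 33) A [ 11. -29.] Brear 10 phi 1.19 al -1.29
([2.2, 0.2, 0.0], np.float64(0.075), 33) A [ 12. -29.] Brear 14 phi 1.23 al -1.37
([2.2, 0.1, 0.1], np.float64(0.077), 33) A [ 12. -29.] Brear 17 phi 1.27 al -1.44
([2.9, -0.1, -0.1], np.float64(0.03), 33) A [ 14. -28.] Brear 20 phi 1.28 al -1.47
([3.0, -0.1, 0.0], np.float64(0.031), 32) A [ 16. -28.] Brear 24 phi 1.30 al -1.51
([2.9, 2.8, -0.8], np.float64(0.032), 26) A [ 19. -28.] Brear 28 phi 1.31 al -1.54
([2.9, -0.3, -0.0], np.float64(0.033), 26) A [ 21. -27.] Brear 31 phi 1.32 al -1.57
[[0.7, -0.8, 0.1], [0.7, -0.8, 0.1], [1.4, 0.7, -0.2], [1.4, 0.6, -0.2], [1.4, 0.6, -0.1], [1.6, 0.5, -0.0], [1.7, 0.5, -0.1], [1.8, 0.3, 0.0], [2.2, 0.2, 0.0], [2.2, 0.1, 0.1], [2.9, -0.1, -0.1], [3.0, -0.1, 0.0], [2.9, 2.8, -0.8], [2.9, -0.3, -0.0]]
[np.float64(0.04), np.float64(0.041), np.float64(0.056), np.float64(0.06), np.float64(0.064), np.float64(0.079), np.float64(0.083), np.float64(0.084), np.float64(0.075), np.float64(0.077), np.float64(0.03), np.float64(0.031), np.float64(0.032), np.float64(0.033)]
[36, 37, 35, 34, 33, 33, 33, 33, 33, 33, 33, 32, 26, 26]
```

Call:
{"api": "send_rows", "payload": {
  "slide": [
    [0.9, -0.6, 0],
    [1.0, -0.6, 0],
    [1.4, 0.7, -0.2],
    [1.4, 0.6, -0.2],
    [1.4, 0.6, 0],
    [1.6, 0.6, 0],
    [1.7, 0.5, 0],
    [1.8, 0.3, 0],
    [2.2, 0.2, 0],
    [0, 0, 0]
  ],
  "twist": [0.04, 0.041, 0.056, 0.06, 0.064, 0.079, 0.083, 0.084, 0.075, 0],
  "fingers": [36, 37, 35, 34, 33, 33, 33, 33, 33, 33]
}}

```text
t: 19.05
eef_pos: [0.5684, -0.0194, -0.0007]
tool_rot: [0.0, 0.763, 0.646, 0.0]
wrist_force: [-1.8, 0.5, -0.8]
gripper_width: 0.386
```

```bash
python3 - <<'E'
from st import *
show(); snap("w16","wrist",(80,480,90,420),2);snap("s16","scene",(190,310,130,250),5)
E
```

```text
t19.05 tray xy [ 7.5 -7.3] z -0.7 alpha -1.368 w 32.9 F [-1.8  0.5 -0.8] j6 0.09
```

View pics/w16.png

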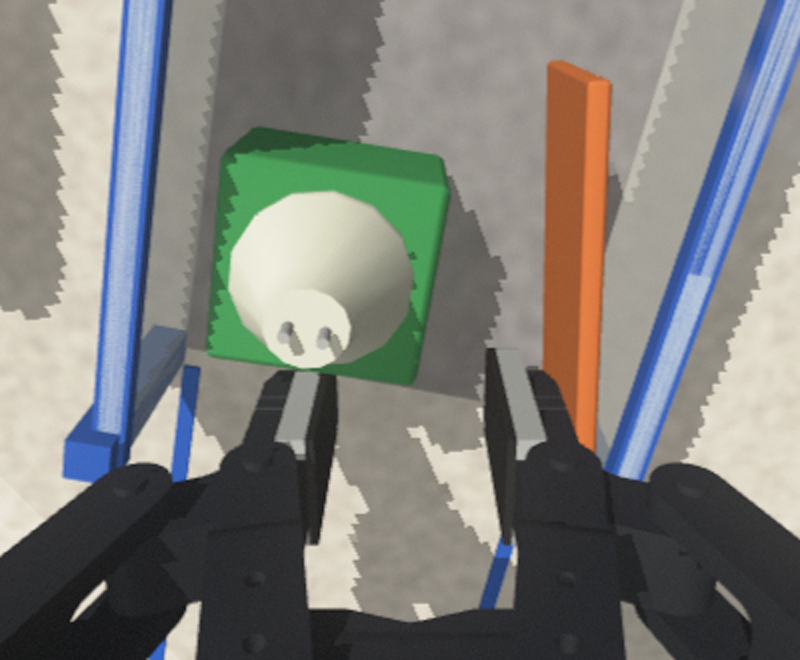

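View pics/s16.png

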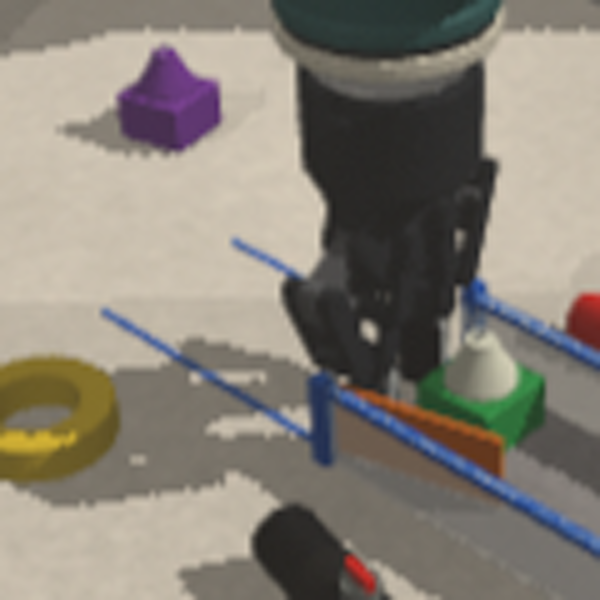

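```bash
python3 - <<'E'
from chk import *
chk([(220,157-120),(446,188-120),(413,384-120),(208,355-120)],[(610,85-120),(600,300-120)])
E
```

```text
[[56.3, 36.6], [58.8, -3.6], [18.7, -5.8], [17.0, 34.3]] c [37.7 15.4] yaw [-86.4 -87.5]
flap [1.34, 1.35]
A inner +n,-n [ 21.6 -20.9] [  0.  -25.4] B +n,-n [15.  10.8] [-6.5  6.4]
```

Call:
{"api": "send_rows", "payload": {
  "slide": [
    [0.9, -0.5, 0],
    [0.9, -0.5, 0],
    [3, -0.3, 0],
    [3, -0.3, 0],
    [4, -0.3, -0.1],
    [4, -0.3, -0.1],
    [4, -0.3, -0.1],
    [4, -0.3, -0.1],
    [4, -0.3, -0.1],
    [0, 0, 0]
  ],
  "twist": [0.101, 0.102, 0, 0, 0, 0, 0, 0, 0, 0],
  "fingers": [31, 30, 30, 29, 29, 29, 28, 28, 28, 28]
}}

```text
t: 20.4
eef_pos: [0.5752, 0.0082, -0.0003]
tool_rot: [-0.0, 0.825, 0.565, 0.0]
wrist_force: [-0.6, 1.0, -0.9]
gripper_width: 0.323
```

```bash
python3 - <<'E'
from st import *
show(); snap("w17","wrist",(80,480,90,420),2)
E
```

```text
t20.40 tray xy [35.7 -3.8] z -0.3 alpha -1.572 w 27.6 F [-0.6  1.  -0.9] j6 0.34
```

View pics/w17.png

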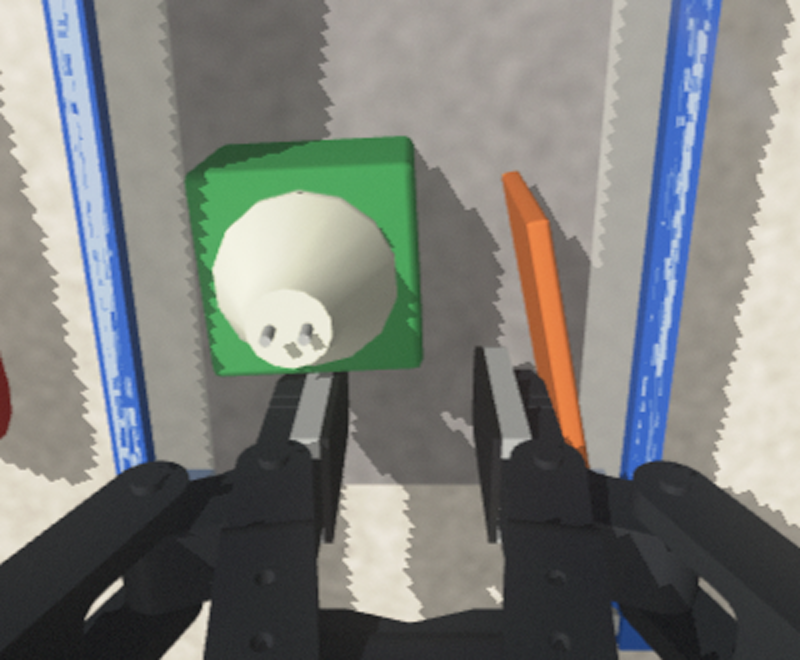

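```bash
python3 - <<'E'
from chk import *
chk([(187,173-120),(414,166-120),(423,364-120),(216,375-120)],[(548,222-120),(582,440-120)])
E
```

```text
[[89.3, 35.8], [90.5, -4.6], [51.0, -6.3], [48.7, 34.3]] c [69.9 14.8] yaw [-88.3 -86.7]
flap [1.38, 1.39]
A inner +n,-n [ 46.6 -17.8] [ 24.6 -17.7] B +n,-n [46.6 10.3] [24.6 10.3]
```

Call:
{"api": "send_rows", "payload": {
  "slide": [
    [4, -0.2, 0],
    [4, -0.2, 0],
    [4, -0.2, 0],
    [4, -0.2, 0],
    [4, -0.2, 0],
    [4, -0.2, 0],
    [4, -0.2, 0],
    [4, -0.2, 0],
    [0, 0, 0]
  ],
  "twist": [0, 0, 0, 0, 0, 0, 0, 0, 0],
  "fingers": [28, 27, 27, 27, 26, 26, 26, 25, 25]
}}

```text
t: 21.58
eef_pos: [0.5853, 0.0386, -0.0003]
tool_rot: [-0.0, 0.825, 0.565, 0.0]
wrist_force: [-0.5, 0.6, -0.8]
gripper_width: 0.289
```

```bash
python3 - <<'E'
from st import *
show(); snap("w18","wrist",(80,480,90,420),2)
E
```

```text
t21.57 tray xy [67.7 -2.2] z -0.3 alpha -1.572 w 24.7 F [-0.5  0.6 -0.8] j6 0.39
```

View pics/w18.png

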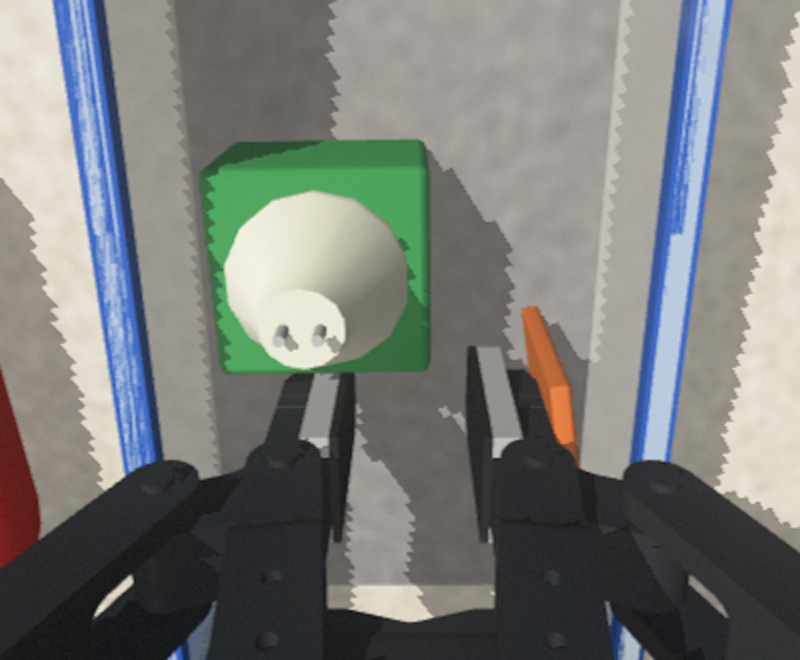

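Call:
{"api": "send_rows", "payload": {
  "slide": [
    [3.5, -0.2, 0],
    [3.5, -0.2, 0],
    [3.5, 0, 0],
    [3.5, 0, 0],
    [1, 0, 0],
    [0, 0, 0],
    [-3, 0, 0],
    [0, 0, 0]
  ],
  "twist": [0, 0, 0, 0, 0, 0, 0, 0],
  "fingers": [25, 25, 25, 25, 25, 25, 25, 25]
}}

```text
t: 22.62
eef_pos: [0.5891, 0.0493, -0.0003]
tool_rot: [0.0, 0.825, 0.565, 0.0]
wrist_force: [-0.1, 0.0, -0.2]
gripper_width: 0.291
```

```bash
python3 - <<'E'
from st import *
show(); snap("w19","wrist",(80,480,90,420),2);snap("s19","scene",(190,350,130,270),5)
E
```

```text
t22.62 tray xy [79.  -1.9] z -0.3 alpha -1.573 w 24.9 F [-0.1  0.  -0.2] j6 0.41
```

View pics/w19.png

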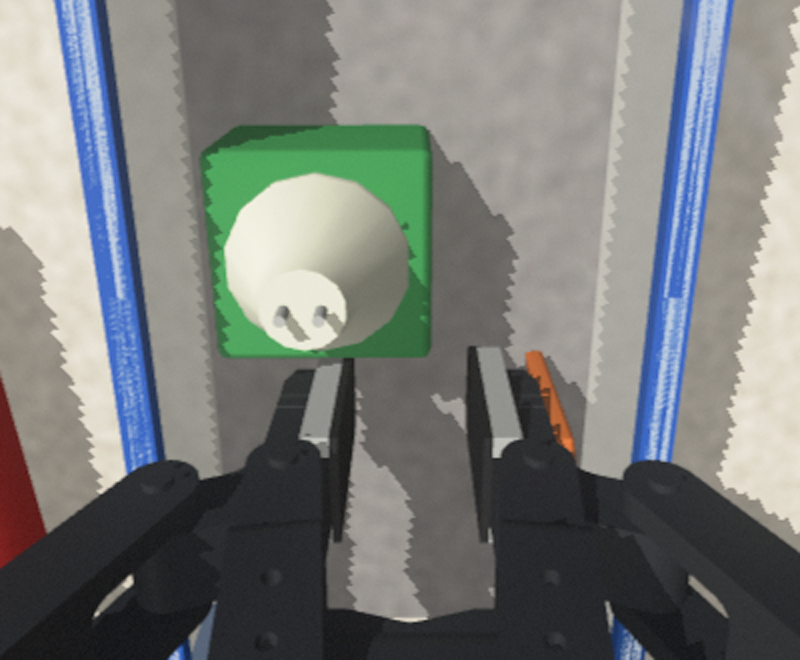

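View pics/s19.png

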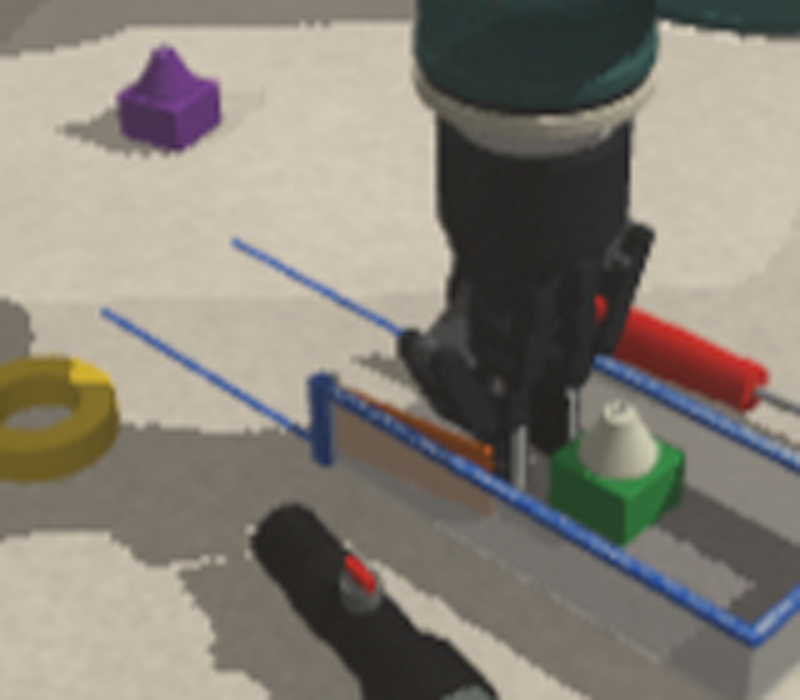

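```bash
python3 - <<'E'
from chk import *
chk([(202,154-120),(431,151-120),(431,356-120),(220,357-120)])
E
```

```text
[[136.3, 34.7], [136.7, -5.8], [96.3, -6.1], [96.2, 35.0]] c [116.4  14.5] yaw [-89.4 -89.8]
A inner +n,-n [ 90.1 -14.3] [ 68.1 -14.3] B +n,-n [90.2 10.4] [68.2 10.5]
```

Call:
{"api": "send_rows", "payload": {
  "slide": [
    [0, 0, -25],
    [0, 0, -40],
    [0, 0, -50],
    [0, 0, -50],
    [0, 0, -30],
    [0, 0, 0],
    [0, 0, 0],
    [0, 0, 0],
    [0, 0, 0]
  ],
  "twist": [0, 0, 0, 0, 0, 0, 0, 0, 0],
  "fingers": [25, 25, 25, 25, 25, 25, 25, 25, 25]
}}

```text
t: 23.85
eef_pos: [0.5889, 0.0495, 0.1938]
tool_rot: [-0.0, 0.825, 0.565, -0.001]
wrist_force: [0.5, 0.4, 0.3]
gripper_width: 0.294
```

```bash
python3 - <<'E'
from st import *
show(); snap("w20","wrist");snap("s20","scene",(130,350,110,270),3.6)
E
```

```text
t23.85 tray xy [79.2 -1.7] z 193.8 alpha -1.572 w 25.1 F [0.5 0.4 0.3] j6 0.41
```

View pics/w20.png

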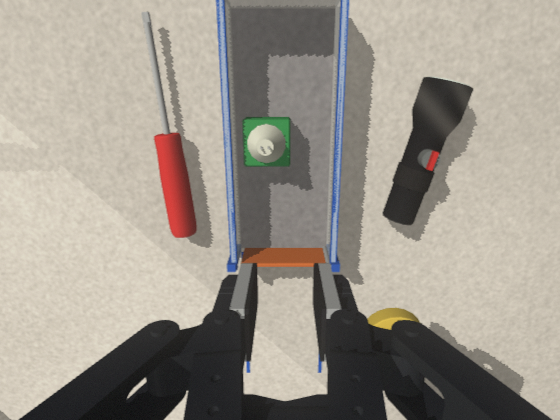

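View pics/s20.png

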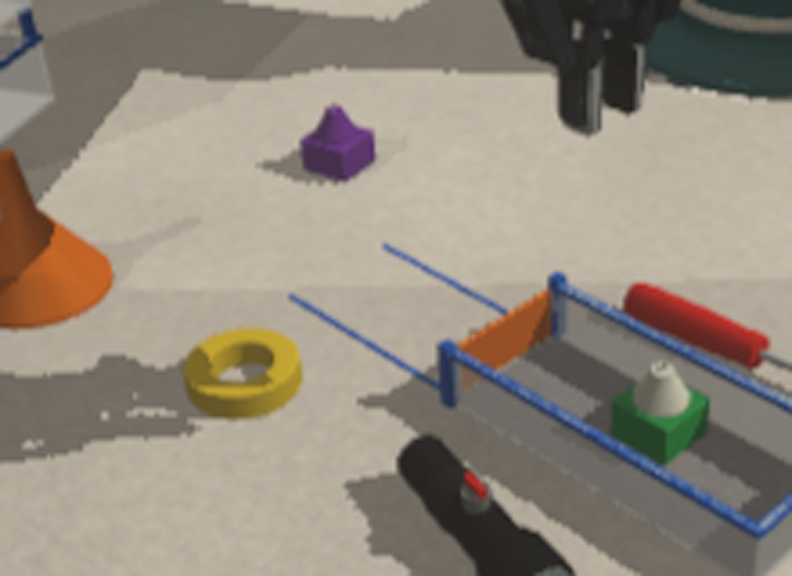

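The lamp stands upright inside (wrist view, pixel 267,142), the flap is shut across the gateway (about 284,257), the bystanders are undisturbed, and the gripper is well clear.

```bash
python3 -c "
from bench import *
print(hand_in())"
```

```text
the job is handed in; nothing more can be done
None
```

The green lamp carrier stands upright inside the tray and the orange flap has swung fully shut behind it. I handed the job in at about 24 s of the 40 s allowed.

**What I did:**
- I nudged the carrier about 21 mm sideways with one finger, so that it would clear the open flap, and pushed it flat up towards the gateway.
- One finger then pushed the flap open near its hinge and held it at about 1.2 to 1.4 rad. The other finger pushed the carrier through.
- Once the carrier was past the flap's sweep, I backed off 3 mm and lifted straight up.

**Last checks:**
- By the wrist camera the carrier's centre is at about tray x 116, y 14 mm. Its rear edge is at about 95 mm, against the flap's 84 mm sweep, and it is turned by less than 1°.
- The pictures show the tape, torch, screwdriver, funnel and purple look-alike where they were. I did not re-check the carton and jar; the arm did not work near them.
- The wrist force stayed below about 5 N at every reading, and at the end the gripper touched nothing.

**What disagreed:**
- With the gripper open, the fingertips showed in the cameras about 23 mm behind the reported TCP height, not 14 mm ahead of it. I set the working height by camera and force instead.
- The flap first opened about 0.3 rad less than I planned, so I moved that finger deeper.
- The carrier turned by up to about 3° on the way in. I corrected this by shifting where the finger pushed.

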